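# Clear, load and start the lint-care drying tray

## Task

Get the lint-care drying tray going: put the stray clothes pegs that lie in its compartments (one or two) into the white dish, and lay each lint-care thing that is out on the worktop (brush, scraper, chrome roller handle, filter drawer; one may be missing) flat and right way up in the compartment shaped for it, wide end in the wide part. Once all that is done, press the tray's three keys fully down for about half a second each, one at a time, in order of size from the largest to the smallest. Leave the dish and everything else where they are, and everything you placed must still be in its place at the end.

Things in the scene. Friction and masses are not known exactly. Their poses are not given: they have to be found in the camera images.
- dryer: low fixed grey plastic drying tray. Origin under the middle of its compartment part, 190 (own x) x 300 mm (own y). Compartment floors 6 mm above the underside, ridges 7 mm above the floors. Beyond it, x = 95 to 162 mm (far from the robot), a key deck 20 mm high with three keys in a row along y. Compartments have the outlines of the things, 6 mm to spare: a wide part and a narrow channel
- bay_brush (a point): floor level; where the brush's origin belongs. Compartment 180 x 52 mm along the tray's x, wide part at its +x end, handle channel 36 mm wide. At the tray's +y edge
- bay_brush_wide (a point): floor level, in the wide part; where the middle of the brush's head belongs, 49 mm from bay_brush
- bay_scraper (a point): floor level; where the scraper's origin belongs. Compartment 180 x 68 mm along the tray's x, next to the brush's, wide part at its -x end, handle channel 36 mm wide
- bay_scraper_wide (a point): floor level, in the wide part; where the middle of the scraper's head belongs, 54 mm from bay_scraper
- bay_roller (a point): floor level; where the roller handle's origin belongs. Compartment 162 x 88 mm along the tray's y, at the -x, -y corner, wide part at its +y end, handle channel 36 mm wide
- bay_roller_wide (a point): floor level, in the wide part; where the middle of the roller's head belongs, 60 mm from bay_roller
- bay_drawer (a point): floor level; where the filter drawer's origin belongs. Compartment 122 x 88 mm along the tray's y, at the +x, -y corner, wide part at its -y end, body channel 66 mm wide
- bay_drawer_wide (a point): floor level, in the wide part; where the middle of the drawer's head belongs, 51 mm from bay_drawer
- brush: wooden lint brush, about 0.09 kg, 168 mm long. Origin on the underside, below the best grip; x along the length towards the wide head end, z up when right way up. Handle 24 mm wide and 24 mm high from x = -84 to 14 mm; head 40 mm wide, 26 mm high from x = 14 to 84 mm, dark bristle block underneath. May be absent
- scraper: lint scraper with black plastic handle and flat steel blade, about 0.10 kg, 168 mm long. Origin on the underside, below the best grip; x along the length towards the wide head end, z up when right way up. Handle 24 mm wide, 24 mm high from x = -84 to 24 mm; blade 56 mm wide, 5 mm thick from x = 24 to 84 mm. May be absent
- roller: chrome lint roller handle, T-shaped, about 0.14 kg, 150 mm long. Origin on the underside, below the best grip; x along the length towards the wide head end, z up when right way up. Grip bar 22 mm wide, 24 mm high from x = -75 to 45 mm; roller of 30 mm diameter, 76 mm long across, its axis at x = 60 mm. May be absent
- drawer: white plastic pull-out lint filter drawer, about 0.09 kg, 110 mm long. Origin on the underside, below the best grip; x along the length towards the wide head end, z up when right way up. Body 54 mm wide, 14 mm high from x = -55 to 47 mm; front plate 76 mm wide, 28 mm high, 8 mm thick at the +x end; along the middle of the top a rib to grip, 22 mm wide, from x = -30 to 30 mm, its top 31 mm above the underside. May be absent
- key_large (a joint): travel of the large key (white round spring key, 38 mm across, 10 mm proud of its black collar): 0 up, grows as it is pressed straight down, 0.006 m fully down (counts from 0.0042). 1.2 N starts it, 4 N holds it fully down; it springs back
- key_large_top (a point): centre of the top face of the large key, 42 mm above the worktop when up; which key stands where in the row changes from start to start, the keys stand 85 mm apart
- key_middle (a joint): travel of the middle key (white round spring key, 26 mm across, 10 mm proud of its black collar): 0 up, grows as it is pressed straight down, 0.006 m fully down (counts from 0.0042). 1.2 N starts it, 4 N holds it fully down; it springs back
- key_middle_top (a point): centre of the top face of the middle key, 42 mm above the worktop when up; which key stands where in the row changes from start to start, the keys stand 85 mm apart
- key_small (a joint): travel of the small key (white round spring key, 16 mm across, 10 mm proud of its black collar): 0 up, grows as it is pressed straight down, 0.006 m fully down (counts from 0.0042). 1.2 N starts it, 4 N holds it fully down; it springs back
- key_small_top (a point): centre of the top face of the small key, 42 mm above the worktop when up; which key stands where in the row changes from start to start, the keys stand 85 mm apart
- dish: white ceramic dish, 130 (own x) x 100 mm, 28 mm high, open on top, walls and floor 6 mm thick, loose, 0.6 kg; origin under its centre. Two like pegs already lie in it along x on its -y half, up to 24 mm above the worktop
- peg_a: wooden clothes peg, about 15 g, solid block 70 (own x) x 16 x 18 mm high; origin under its centre. Starts lying in the drawer's compartment. May be absent
- peg_b: wooden clothes peg, about 15 g, solid block 70 (own x) x 16 x 18 mm high; origin under its centre. Starts lying in the brush's compartment. May be absent
- tub: bystander: closed green tub, 98 mm across, 80 mm high; origin under its centre
- soap_case: bystander: soap case 110 x 70 x 35 mm; origin under its centre
There are look-alikes about, which are no part of the job. Leave any green or purple look-alike of the roller alone. Leave any orange look-alike of the scraper alone.

How it is judged (in metres and radians):
On the way, in this order (a step that is already met when the one before it is completed fails the run):
1. the pegs are in the dish and all the lint-care things lie flat in their own compartments, released, with no key pressed (horizontal distance between brush and bay_brush below 0.012 m and x of bay_brush_wide in the frame of brush above 0.03 m and y of bay_brush_wide in the frame of brush between -0.012 and 0.012 m and z of each of brush, scraper, roller, drawer in the frame of dryer below 0.01 m and angle between each of brush, scraper, roller, drawer's own z axis and vertical below 0.07 rad and linear speed of each of brush, scraper, roller, drawer, peg_a, peg_b below 0.03 m/s and contact force between each of brush, scraper, roller, drawer, peg_a, peg_b and the fingers below 0.3 N and horizontal distance between scraper and bay_scraper below 0.012 m and x of bay_scraper_wide in the frame of scraper above 0.03 m and y of bay_scraper_wide in the frame of scraper between -0.012 and 0.012 m and horizontal distance between roller and bay_roller below 0.012 m and x of bay_roller_wide in the frame of roller above 0.03 m and y of bay_roller_wide in the frame of roller between -0.012 and 0.012 m and horizontal distance between drawer and bay_drawer below 0.012 m and x of bay_drawer_wide in the frame of drawer above 0.03 m and y of bay_drawer_wide in the frame of drawer between -0.012 and 0.012 m and horizontal distance between each of peg_a, peg_b and dish below 0.06 m and height (world z) of each of peg_a, peg_b below 0.045 m and value of joint each of key_large, key_middle, key_small below 0.002 m), for 0.2 s.
2. the large key is fully down, the other two up (value of joint key_large above 0.0042 m and value of joint each of key_middle, key_small below 0.002 m), for 0.1 s.
3. the middle key is fully down, the other two up (value of joint key_middle above 0.0042 m and value of joint each of key_large, key_small below 0.002 m), for 0.1 s.
4. the small key is fully down, the other two up (value of joint key_small above 0.0042 m and value of joint each of key_large, key_middle below 0.002 m), for 0.1 s.
At the end, for the whole second after the job is handed in: Pegs at rest in the dish (within 60 mm of its centre, below 45 mm); every lint-care thing present lies in its own compartment: within 12 mm, wide end in the wide part, under 4 mm above the floor, tilt under 0.07 rad, at rest, released; keys up (all of step 1); the robot touches nothing.
It fails at once if two keys are down together (value of joint each of key_large, key_middle above 0.003 m or value of joint each of key_large, key_small above 0.003 m or value of joint each of key_middle, key_small above 0.003 m).
It fails at once if a bystander is moved by more than 40 mm or tipped over (distance of any of dish, tub, soap_case from where it was at the start of the episode above 0.04 m or angle between any of dish, tub, soap_case's own z axis and vertical above 0.6 rad).
Of peg_a, peg_b only 1 to 2 are there at a start; the rules pass over those that are not, and their reading is None.
Of brush, scraper, roller, drawer only 3 to 4 are there at a start; the rules pass over those that are not, and their reading is None.
At some moment in a run one of brush, scraper, roller, drawer, peg_a, peg_b may be knocked a few centimetres aside while the robot is not near it.
Once in a run the grip may slacken for a moment while it holds something.
It also fails if it takes over 210 s, if anything falls off the work surface, if the arm or the gripper's body presses on something with over 40 N, if the wrist force passes 120 N, or if a joint passes its speed limit or range.

## Robot

A 6-joint arm with a two-finger parallel gripper is mounted at the origin on the work surface. World frame = base frame: x ahead of the robot, y to its left, z up, the work surface at z = 0. Lengths are in m, angles in degrees, forces in N, time in s.
With the tool pointing down it reaches from about 0.375 to 0.9 m from the base axis. Payload 3.1 kg.
Tool frame: the origin (TCP) lies on the centre line of the jaws, within the pads' length; the fingertips stand 25 mm ahead of it and the grasp point (between the pads) lies 6 mm ahead of it; z points along the fingers, y is the line along which they close (so a half turn about z gives the same grasp; the last joint's range is limited). The gripper opens to 87 mm and grips with 3 to 60 N. Pads are 19 mm wide; open, the fingers measure 117 mm over their backs; the gripper's body (75 mm by 190 mm) begins 51 mm behind the grasp point.
Start: joints at [-73.482, 30.224, 82.088, -0, 67.689, -10.227], TCP at [0.281, -0.558, 0.225] pointing down, gripper open.
Joint ranges: [-176.69, 176.69], [-43.24, 126.21], [12.49, 139.97], [-82, 262], [0, 151.66], [-163.58, 163.58]. Speed limits (degrees/s): [159.86, 159.86, 180, 180, 180, 180].

## Interface

Orientations are given as a 3x3 rotation matrix whose columns are the frame's x, y, z axes.
In Python, from rig import * gives the robot as it stands.
- The arm moves only by the tool step_arm, never from a script. Its argument "steps" is a list of rows, each a list of 7 numbers: the shift along the tool's x, y, z normalised to -1 to 1, where 1 is 0.3 m, then the turn, a rotation vector about the tool's x, y, z normalised to -1 to 1, where 1 is 45 degrees, then the gripper's target within -1 to 1 (shut at 1, half-way at 0, fully open at -1). A call has 1 to 8 rows; each row is the pose to reach, as a shift and turn from the pose commanded when the call began, along the tool's axes at that moment; what a row does not reach only later rows make up. A row lasts 1/12 s, in which the tool goes at most 41.7 mm and 7.16 degrees, less where a joint would pass 70% of its speed; a pose out of reach is approached as far as the arm can. A call with a number of a shift or a turn outside -1 to 1 is refused whole. A call with a gripper value outside its range is refused whole. The fingers move at their own pace and stop on an object; the grip force is fixed at half the most. Time passes only in rows, so rows that repeat a pose let the fingers close. It gives the time, the measured TCP pose, the force, the opening and the grip force at its end, in the units of the state.
- read_state(): the state, without advancing time (a new reading comes with each control period).
- capture(name): name is "side" or "top" or "wrist"; returns a dict with "image" (400x640x3 uint8, red, green, blue), "vertical_fov" (degrees; the focal length in pixels is half the picture's height over the tangent of half this angle, whatever the lens; pixels are square), "cx", "cy" (the principal point, pixels), "world_from_camera" (4x4, takes a point from camera to world coordinates); the wrist camera has in their place "T_tool_cam" (4x4, takes a point from camera to tool coordinates, whose origin is the TCP and whose axes are the flange's). Camera axes: x right, y down, z forward; pixel columns grow to the right and rows downward; lengths in m; the calibration is good to about 2 mm. A picture is of the moment at which its call begins: read the wrist's pose just before it. There is no depth.
- hand_in(): hands the job in; it is judged then, once.
The state is a dict: "time_s": time; "joint_positions": joint angles; "qvel": joint speeds; "tau": joint torques, N m; "position": TCP position; "tcp_rot": TCP orientation; "force": force on the tool from outside, world axes, zero at the start; "moment": the same for the moment, N m; "opening": opening from 0.0 (shut) to 1.0 (fully open); "grasp_force": force on a finger pad.
Only numpy, scipy, OpenCV 4.12 (cv2) and the standard library are available. Lean on these libraries where they do the work, as an engineer would, in place of code of your own. Each camera call takes 0.05 s, during which the arm holds its last target. There are 200 camera calls.

## Working session

There is one attempt and no reset: what is moved stays moved. The work goes in short steps, Python scripts to look and compute and a tool call to move; the robot and the scene stay as the last step left them, time stands still between calls to the robot, and variables do not carry over. Pictures are saved under pics/ and viewed, at most 14 in all, crops included, and the job is handed in when it is done.

Besides the shell and the picture viewer there is one more tool, called after "Emit:" as name([rows], argument=value, ...), one row to a line, values as JSON. step_arm: Moves the arm, as the interface text tells. Scaled input: -1 to 1 covers 0.3 m each way for a shift and 45 degrees each way for a turn. Its arguments: {"type":"object","properties":{"steps":{"type":"array"}},"required":["steps"]}

```bash
ls; mkdir -p pics; cat > h.py <<'E'
from rig import *
import numpy as np, cv2
def snap(n,f):
    s=read_state(); c=capture(n); cv2.imwrite('pics/'+f+'.png',c['image'][:,:,::-1])
    T=c.get('world_from_camera')
    if T is None:
        W=np.eye(4); W[:3,:3]=np.array(s['tcp_rot']).reshape(3,3); W[:3,3]=s['position']; T=W@np.array(c['T_tool_cam'])
    np.savez('pics/'+f+'.npz',T=T,f=200/np.tan(np.radians(c['vertical_fov'])/2),cx=c['cx'],cy=c['cy'])
def px(f,u,v,z):
    d=np.load('pics/'+f+'.npz'); T=d['T']
    r=T[:3,:3]@np.array([(u-d['cx'])/d['f'],(v-d['cy'])/d['f'],1]); o=T[:3,3]
    return o+r*(z-o[2])/r[2]
def proj(f,p):
    d=np.load('pics/'+f+'.npz'); T=np.linalg.inv(d['T']); q=T[:3,:3]@np.array(p)+T[:3,3]
    return q[:2]/q[2]*d['f']+[d['cx'],d['cy']]
E
python3 - <<'E'
from h import *
for n in ['top','side','wrist']:
    snap(n,n+'0'); d=np.load('pics/%s0.npz'%n); print(n,d['T'].round(3).tolist(),d['f'],d['cx'],d['cy'])
s=read_state(); print(s)
i=cv2.imread('pics/top0.png'); cv2.imwrite('pics/top0b.png',cv2.resize(i,(800,500),interpolation=cv2.INTER_CUBIC))
E
```

```text
pics
top [[0.011, -0.982, 0.19, 0.22], [-1.0, -0.01, 0.001, 0.069], [0.001, -0.19, -0.982, 1.465], [0.0, 0.0, 0.0, 1.0]] 449.17944463846794 320.1339234858302 203.0127064290298
side [[0.984, -0.122, 0.132, 0.28], [-0.179, -0.579, 0.796, -1.011], [-0.02, -0.806, -0.591, 0.869], [0.0, 0.0, 0.0, 1.0]] 492.36177220255274 321.3090039118195 205.13381492740277
wrist [[0.45, -0.857, -0.251, 0.35], [-0.893, -0.433, -0.124, -0.522], [-0.002, 0.28, -0.96, 0.384], [0.0, 0.0, 0.0, 1.0]] 330.6963944264713 320.1345278467567 202.93455685721077
{'time_s': 0.15, 'joint_positions': array([-7.34819716e+01,  3.02673000e+01,  8.21375537e+01, -5.41588014e-04,
        6.76874508e+01, -1.02273565e+01]), 'qvel': array([-0.04345446, -0.25620099, -0.15367817,  0.04247976, -0.04924183,
       -0.06257152]), 'tau': array([ 1.48935123e-03, -4.40431631e+01, -1.76842868e+01,  6.34508743e-02,
        5.52365952e-02, -1.03182551e-04]), 'position': array([ 0.28113688, -0.55760679,  0.22380124]), 'tcp_rot': array([[ 8.93013642e-01,  4.50029353e-01, -4.66423225e-04],
       [ 4.50029509e-01, -8.93012353e-01,  1.54204388e-03],
       [ 2.77443308e-04, -1.58697044e-03, -9.99998702e-01]]), 'force': array([-0.35626655, -0.51526599, -0.15613994]), 'moment': array([ 0.01274768,  0.0374684 , -0.01376141]), 'grasp_force': 0.0, 'opening': 1.0006254080852444}
```

View pics/top0b.png

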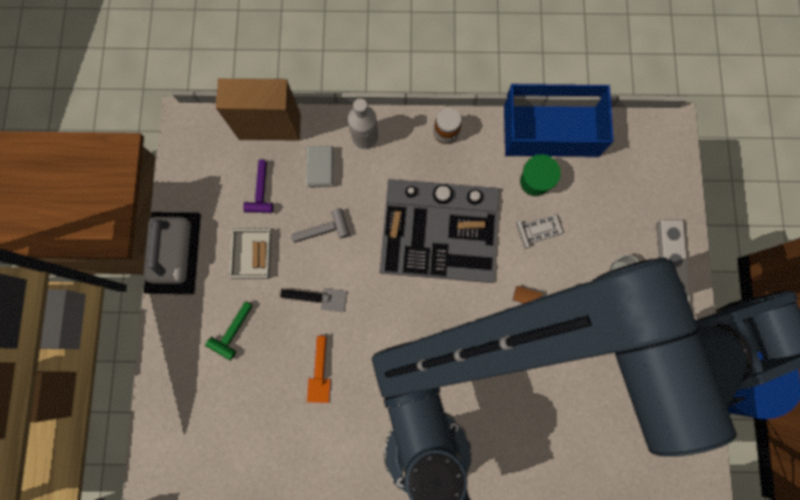

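```bash
python3 - <<'E'
from h import *
for n,u,v,z in [('tray',440,232,.01),('k1',411,190,.042),('k2',444,192,.042),('k3',475,196,.042),('trBL',381,274,.013),('trBR',496,281,.013),('trTL',387,180,.02),('trTR',500,188,.02),('dish',251,254,.01),('roller',322,230,.02),('scraper',315,297,.02),('drawer',541,231,.02),('brown',527,295,.02),('soap',320,167,.03),('tub',541,175,.08),('orange',318,370,.02),('purple',260,187,.02),('green',232,330,.02)]:
    p=px('top0',u/1.25,v/1.25,z); print(n,p.round(3),np.hypot(*p[:2]).round(3))
E
```

```text
tray [ 0.562 -0.034  0.01 ] 0.563
k1 [0.668 0.044 0.042] 0.669
k2 [ 0.663 -0.043  0.042] 0.665
k3 [ 0.653 -0.124  0.042] 0.665
trBL [0.447 0.121 0.013] 0.463
trBR [ 0.432 -0.18   0.013] 0.468
trTL [0.702 0.109 0.02 ] 0.71
trTR [ 0.683 -0.195  0.02 ] 0.71
dish [0.497 0.465 0.01 ] 0.681
roller [0.562 0.278 0.02 ] 0.627
scraper [0.384 0.29  0.02 ] 0.481
drawer [ 0.566 -0.3    0.02 ] 0.64
brown [ 0.395 -0.258  0.02 ] 0.472
soap [0.733 0.289 0.03 ] 0.788
tub [ 0.7   -0.291  0.08 ] 0.758
orange [0.2   0.275 0.02 ] 0.34
purple [0.679 0.449 0.02 ] 0.814
green [0.297 0.499 0.02 ] 0.581
```

View pics/side0.png

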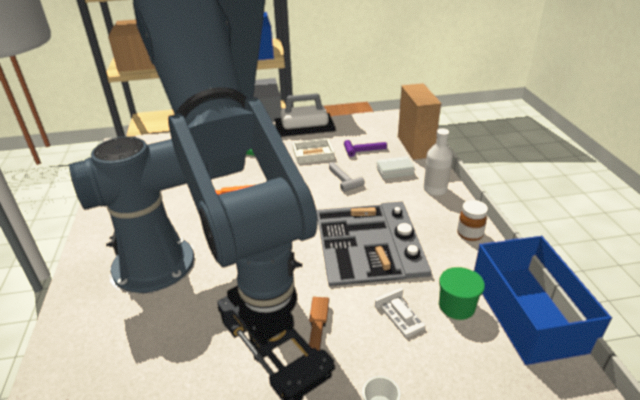

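Emit:
step_arm([
  [0.7,-0.5,-0.27,0,0,0.593,-1],
  [0.7,-0.5,-0.27,0,0,0.593,-1],
  [0.7,-0.5,-0.27,0,0,0.593,-1],
  [0.7,-0.5,-0.27,0,0,0.593,-1],
  [0.7,-0.5,-0.27,0,0,0.593,-1],
  [0.7,-0.5,-0.27,0,0,0.593,-1],
  [0.7,-0.5,-0.27,0,0,0.593,-1],
  [0.7,-0.5,-0.27,0,0,0.593,-1],
])

```text
time_s: 0.82
position: [0.4031, -0.3259, 0.3071]
tcp_rot: [[1.0, 0.006, 0.002], [0.006, -1.0, -0.0], [0.002, 0.0, -1.0]]
force: [-0.7, 0.2, 0.4]
opening: 1.0
grasp_force: 0.0
```

Emit:
step_arm([
  [0.4,-0.66,0,0,0,0,-1],
  [0.4,-0.66,0,0,0,0,-1],
  [0.4,-0.66,0,0,0,0,-1],
  [0.4,-0.66,0,0,0,0,-1],
  [0.4,-0.66,0,0,0,0,-1],
  [0.4,-0.66,0,0,0,0,-1],
  [0.4,-0.66,0,0,0,0,-1],
  [0.4,-0.66,0,0,0,0,-1],
])

```text
time_s: 1.48
position: [0.5212, -0.1314, 0.3048]
tcp_rot: [[1.0, 0.003, -0.001], [0.003, -1.0, -0.001], [-0.001, 0.001, -1.0]]
force: [-0.8, -0.6, 0.2]
opening: 0.999
grasp_force: 0.0
```

```bash
python3 - <<'E'
from h import *
snap('wrist','w1')
s=read_state(); print(s['position'],s['tcp_rot'],s['joint_positions'],s['time_s'])
i=cv2.imread('pics/w1.png'); cv2.imwrite('pics/w1b.png',cv2.resize(i,(800,500),interpolation=cv2.INTER_CUBIC))
E
```

```text
[ 0.52076945 -0.13227506  0.3048895 ] [[ 9.99997661e-01  1.55013580e-03 -1.50826131e-03]
 [ 1.54922925e-03 -9.99998619e-01 -6.02040567e-04]
 [-1.50919247e-03  5.99702516e-04 -9.99998681e-01]] [-2.61342308e+01  1.83490472e+01  8.87041055e+01 -7.21830900e-02
  7.30092482e+01  6.37981096e+01] 1.5333
```

View pics/w1b.png

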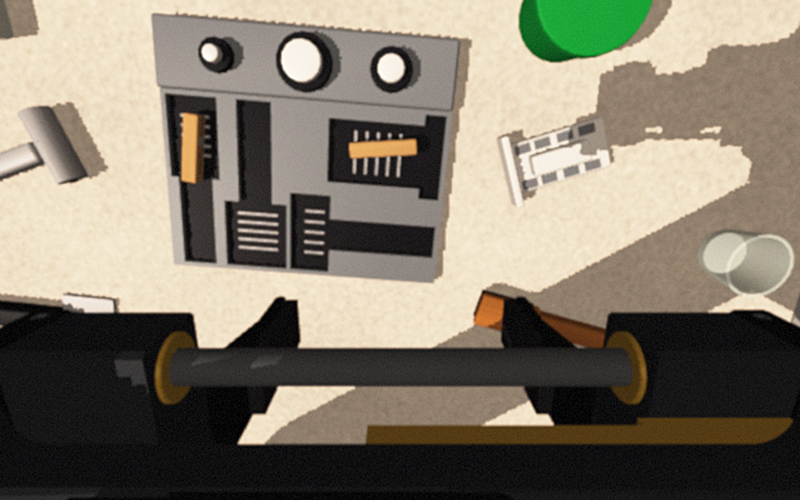

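```bash
cat >> h.py <<'E'
def rig2(L,W):
    L=np.array(L,float);W=np.array(W,float)[:,:2]; l=L-L.mean(0);w=W-W.mean(0)
    a=np.arctan2((l[:,0]*w[:,1]-l[:,1]*w[:,0]).sum(),(l*w).sum()); R=np.array([[np.cos(a),-np.sin(a)],[np.sin(a),np.cos(a)]])
    t=W.mean(0)-R@L.mean(0); return R,t,a,(W-(L@R.T+t))
E
python3 - <<'E'
from h import *
im='w1'; q=lambda u,v,z: px(im,u/1.25,v/1.25,z)[:2]
L=[(.162,.15),(.162,-.15),(-.095,.15),(-.095,-.15)]
W=[q(153,14,.02),q(460,38,.02),q(175,263,.013),q(435,281,.013)]
R,t,a,r=rig2(L,W); print('tray',t,np.degrees(a),r.round(4).tolist())
for n,u,v in [('S',209,52),('L',304,62),('M',391,67)]: print(n,q(u,v,.042),(R.T@(q(u,v,.042)-t)).round(4))
i=cv2.imread('pics/w1.png'); h=cv2.cvtColor(i,cv2.COLOR_BGR2HSV)
m=cv2.inRange(h,(8,90,150),(25,255,255))
n,lab,st,c=cv2.connectedComponentsWithStats(m)
for k in range(1,n):
    if st[k,4]>60: print(st[k],c[k],cv2.minAreaRect(np.argwhere(lab==k)[:,::-1].astype(np.float32)))
c1=cv2.resize(i[60:225,395:510],None,fx=3.4,fy=3.4,interpolation=cv2.INTER_CUBIC)
c2=cv2.resize(i[60:225,120:230],None,fx=3.4,fy=3.4,interpolation=cv2.INTER_CUBIC)
cv2.imwrite('pics/w1c.png',np.hstack([c1,c2])); print(c1.shape,c2.shape)
E
```

```text
tray [ 0.53663744 -0.02879839] -4.039173098542208 [[-0.0022, -0.0023], [-0.0008, 0.0017], [0.0014, 0.0001], [0.0016, 0.0005]]
S [0.66985799 0.04835691] [0.1275 0.0863]
L [ 0.66161029 -0.03972753] [ 0.1254 -0.0021]
M [ 0.65757822 -0.12137092] [ 0.1272 -0.0838]
[145  90  13  57 655] [150.90687023 117.79083969] ((151.0, 118.0), (56.0, 12.0), 90.0)
[279 111  54  16 674] [305.64540059 118.53560831] ((305.6456298828125, 118.54882049560547), (12.636528968811035, 53.370079040527344), 86.72950744628906)
[379 237  24  25 423] [390.73049645 249.54846336] ((390.80767822265625, 250.03846740722656), (21.22480010986328, 24.7330322265625), 15.255120277404785)
(561, 391, 3) (561, 374, 3)
```

View pics/w1c.png

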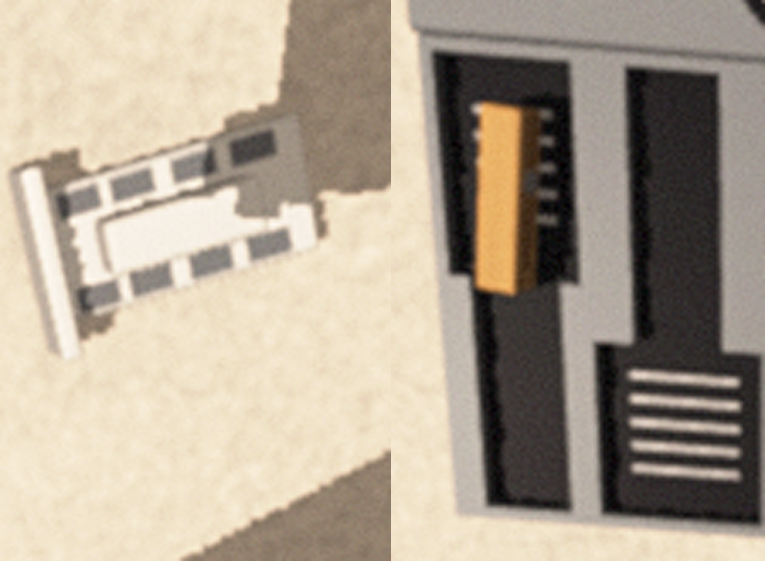

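```bash
cat >> h.py <<'E'
TR=np.array([0.5366,-0.0288]); TA=np.radians(-4.05)
def tray(x,y):
    c,s=np.cos(TA),np.sin(TA); return TR+[c*x-s*y,s*x+c*y]
def plan(wps,st=None):
    "wps: (x,y,z,phi deg,grip); prints rounded tool-frame moves call by call"
    s=read_state(); R=np.array(s['tcp_rot']).reshape(3,3)
    p=np.array(s['position']); f=np.degrees(np.arctan2(R[1,0],R[0,0]))
    if st: p=np.array(st[:3],float); f=st[3]
    for w in wps:
        d=np.array(w[:3])-p; df=w[3]-f
        k=int(max(1,np.ceil(np.abs(d).max()/.29),np.ceil(abs(df)/45),np.ceil(np.linalg.norm(d)/.32)))
        for j in range(k):
            c,si=np.cos(np.radians(f)),np.sin(np.radians(f)); dd=d/k
            v=np.array([c*dd[0]+si*dd[1],si*dd[0]-c*dd[1],-dd[2]])/.3; tz=-df/k/45
            n=max(np.linalg.norm(dd)/.0417,abs(df/k)/7.16)
            print('  [%.3f, %.3f, %.3f, 0,0, %.3f, %.2f] rows %.1f'%(*v,tz,w[4],n)); f+=df/k
        p=np.array(w[:3]); print(' ->',np.round(w,3))
E
python3 - <<'E'
from h import *
im='w1'
pj=lambda x,y,z: proj(im,[*tray(x,y),z]).round(0)
# verify compartments: brush comp corners vs crop
for n,p in [('brush',[(.09,.145),(.09,.093),(-.09,.137),(-.09,.101)]),('scr',[(-.09,.089),(-.09,.021)])]:
    for x,y in p: u=pj(x,y,.013); print(n,((u-[120,60])*3.4+[391,0]).round())
q1=lambda u,v,z:px(im,395+u/3.4,60+v/3.4,z)[:2]
q2=lambda u,v,z:px(im,120+(u-391)/3.4,60+v/3.4,z)[:2]
R,t,a,r=rig2([(.051,-.038),(.051,.038),(-.055,-.027),(-.055,.027)],[q1(36,168,.028),q1(68,355,.028),q1(300,118,.014),q1(317,240,.014)])
print('drawer',t,np.degrees(a),r.round(4).tolist())
print('rib',R.T@(q1(105,222,.031)-t),R.T@(q1(112,270,.031)-t))
A,B=q2(500,103,.024),q2(495,293,.024); print('pegb',(A+B)/2,np.degrees(np.arctan2(*(A-B)[::-1])),np.linalg.norm(A-B))
A=px(im,349/1.25,150.5/1.25,.024)[:2];B=px(im,417/1.25,146/1.25,.024)[:2]
print('pega',(A+B)/2,np.degrees(np.arctan2(*(A-B)[::-1])),np.linalg.norm(A-B))
d=[px('top0',u/1.25,v/1.25,z)[:2] for u,v,z in [(233,231,.028),(271,229,.028),(270,276,.028),(231,277,.028),(254,254,.02),(265,254,.02)]]; print('dish',np.round(d,3).tolist())
print({k:tray(*v).round(4).tolist() for k,v in dict(brush=(0,.119),scr=(0,.055),rol=(-.046,-.064),drw=(.046,-.084)).items()})
E
```

```text
brush [435.  48.]
brush [575.  58.]
brush [490. 507.]
brush [575. 510.]
scr [605. 513.]
scr [765. 524.]
drawer [ 0.57437737 -0.29609372] 106.55802124983173 [[-0.0016, -0.0025], [0.0008, 0.0013], [-0.0027, -0.0005], [0.0035, 0.0017]]
rib [ 0.02900989 -0.00949927] [0.02992929 0.00880142]
pegb [0.58166448 0.08807273] -9.505364367053739 0.07107143143080939
pega [ 0.58272175 -0.11245394] 93.87119294769755 0.07052972825888054
dish [[0.555, 0.511], [0.561, 0.412], [0.437, 0.407], [0.433, 0.508], [0.496, 0.454], [0.496, 0.426]]
{'brush': [0.545, 0.0899], 'scr': [0.5405, 0.0261], 'rol': [0.4862, -0.0894], 'drw': [0.5766, -0.1158]}
```

```bash
python3 - <<'E'
from h import *
B=(.5817,.0881);D=(.4965,.472)
plan([(*B,.11,-9.5,0),(*B,.0385,-9.5,0),(*B,.13,-9.5,1),(*D,.13,1.8,1),(*D,.056,1.8,1),(*D,.13,1.8,0)])
E
```

```text
[0.204, -0.734, 0.650, 0,0, 0.213, 0.00] rows 7.2
 -> [ 0.582  0.088  0.11  -9.5    0.   ]
  [0.000, -0.000, 0.238, 0,0, -0.000, 0.00] rows 1.7
 -> [ 0.582  0.088  0.038 -9.5    0.   ]
  [0.000, -0.000, -0.305, 0,0, -0.000, 1.00] rows 2.2
 -> [ 0.582  0.088  0.13  -9.5    1.   ]
  [-0.246, -0.608, -0.000, 0,0, -0.126, 1.00] rows 4.7
  [-0.185, -0.629, -0.000, 0,0, -0.126, 1.00] rows 4.7
 -> [0.496 0.472 0.13  1.8   1.   ]
  [0.000, 0.000, 0.247, 0,0, 0.000, 1.00] rows 1.8
 -> [0.496 0.472 0.056 1.8   1.   ]
  [0.000, 0.000, -0.247, 0,0, -0.000, 0.00] rows 1.8
 -> [0.496 0.472 0.13  1.8   0.   ]
```

Emit:
step_arm([
  [0.204,-0.734,0.65,0,0,0.213,0],
  [0.204,-0.734,0.65,0,0,0.213,0],
  [0.204,-0.734,0.65,0,0,0.213,0],
  [0.204,-0.734,0.65,0,0,0.213,0],
  [0.204,-0.734,0.65,0,0,0.213,0],
  [0.204,-0.734,0.65,0,0,0.213,0],
  [0.204,-0.734,0.65,0,0,0.213,0],
  [0.204,-0.734,0.65,0,0,0.213,0],
])

```text
time_s: 2.2
position: [0.5801, 0.0903, 0.106]
tcp_rot: [[0.986, -0.165, -0.007], [-0.165, -0.986, 0.001], [-0.007, 0.0, -1.0]]
force: [0.5, -0.7, -0.5]
opening: 0.527
grasp_force: 0.0
```

Emit:
step_arm([
  [0,0,0,0,0,0,0],
  [0,0,0.06,0,0,0,0],
  [0,0,0.12,0,0,0,0],
  [0,0,0.18,0,0,0,0],
  [0,0,0.238,0,0,0,0],
  [0,0,0.238,0,0,0,0],
])

```text
time_s: 2.7
position: [0.5807, 0.0858, 0.0376]
tcp_rot: [[0.986, -0.168, -0.004], [-0.168, -0.986, -0.001], [-0.004, 0.001, -1.0]]
force: [-0.3, 1.0, -0.6]
opening: 0.502
grasp_force: 0.0
```

Emit:
step_arm([
  [0,0,0,0,0,0,1],
  [0,0,0,0,0,0,1],
  [0,0,0,0,0,0,1],
  [0,0,0,0,0,0,1],
  [0,0,0,0,0,0,1],
  [0,0,0,0,0,0,1],
])

```text
time_s: 3.2
position: [0.5824, 0.0888, 0.0399]
tcp_rot: [[0.986, -0.165, 0.001], [-0.165, -0.986, -0.0], [0.001, -0.0, -1.0]]
force: [0.0, -0.6, 0.9]
opening: 0.127
grasp_force: 0.0
```

Emit:
step_arm([
  [0,0,-0.1,0,0,0,1],
  [0,0,-0.2,0,0,0,1],
  [0,0,-0.305,0,0,0,1],
  [0,0,-0.305,0,0,0,1],
])

```text
time_s: 3.53
position: [0.5864, 0.089, 0.1367]
tcp_rot: [[0.986, -0.165, 0.012], [-0.165, -0.986, -0.0], [0.012, -0.002, -1.0]]
force: [0.9, 0.3, 1.3]
opening: 0.003
grasp_force: 0.0
```

```bash
python3 - <<'E'
from h import *
snap('wrist','w2'); snap('top','top2')
i=cv2.imread('pics/w2.png'); j=cv2.imread('pics/top2.png')[60:300,150:480]
cv2.imwrite('pics/w2b.png',np.hstack([i[:,:480],cv2.resize(j,None,fx=400/240*.58,fy=400/240,interpolation=cv2.INTER_CUBIC)]))
E
```

```text
(no output)
```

View pics/w2b.png

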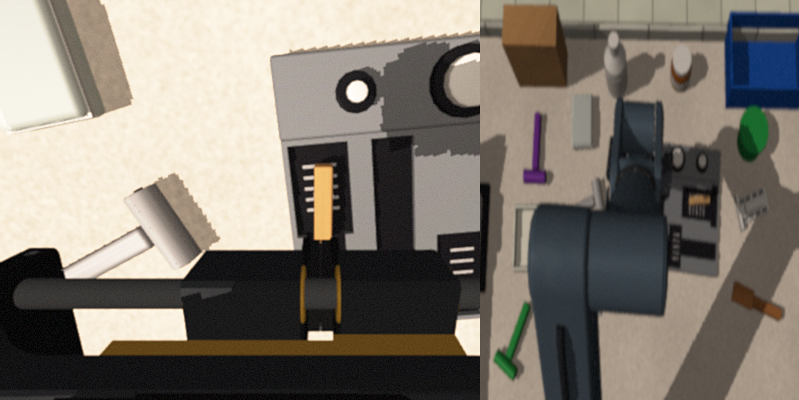

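```bash
python3 - <<'E'
from h import *
s=read_state();print(s['position'],s['opening'],s['time_s'])
A,B=px('w2',323,165,.024)[:2],px('w2',322,240,.024)[:2];print((A+B)/2,A,B,np.linalg.norm(A-B),np.degrees(np.arctan2(*(A-B)[::-1])))
p=s['position'];print('tip',proj('w2',[p[0],p[1],p[2]-.025]))
for n,u,v in [('S',357,91)]: print(px('w2',u,v,.042),tray(.1285,.085))
u=px('w2',272,57,.02);print(u,tray(.162,.15))
E
```

```text
[0.58311934 0.08893712 0.13244808] 0.006502533480210925 3.6333
[0.58430199 0.08841572] [0.6172723 0.0825429] [0.55133169 0.09428854] 0.0669785260593993 -10.099857628569243
tip [322.55980471 242.23315956]
[0.66992795 0.0487071  0.042     ] [0.6707824  0.04691217]
[0.70644309 0.10800742 0.02      ] [0.7087895  0.10938385]
```

```bash
python3 - <<'E'
from h import *
B=(.584,.0883)
plan([(*B,.07,-9.5,.48),(*B,.0335,-9.5,.48)])
E
```

```text
[0.003, 0.002, 0.208, 0,0, 0.000, 0.48] rows 1.5
 -> [ 0.584  0.088  0.07  -9.5    0.48 ]
  [0.000, -0.000, 0.122, 0,0, -0.000, 0.48] rows 0.9
 -> [ 0.584  0.088  0.034 -9.5    0.48 ]
```

Emit:
step_arm([
  [0.003,0.002,0,0,0,0,0.48],
  [0.003,0.002,0.1,0,0,0,0.48],
  [0.003,0.002,0.208,0,0,0,0.48],
  [0.003,0.002,0.208,0,0,0,0.48],
  [0.003,0.002,0.208,0,0,0,0.48],
  [0.003,0.002,0.208,0,0,0,0.48],
])

```text
time_s: 4.13
position: [0.5828, 0.088, 0.0681]
tcp_rot: [[0.986, -0.165, -0.001], [-0.165, -0.986, 0.0], [-0.001, 0.0, -1.0]]
force: [0.2, -0.1, 0.5]
opening: 0.25
grasp_force: 0.0
```

Emit:
step_arm([
  [0,0,0.04,0,0,0,0.48],
  [0,0,0.08,0,0,0,0.48],
  [0,0,0.12,0,0,0,0.48],
  [0,0,0.12,0,0,0,0.48],
  [0,0,0.12,0,0,0,0.48],
])

```text
time_s: 4.55
position: [0.582, 0.088, 0.0313]
tcp_rot: [[0.986, -0.166, -0.002], [-0.166, -0.986, 0.0], [-0.002, 0.0, -1.0]]
force: [-0.0, -0.6, -0.2]
opening: 0.26
grasp_force: 0.0
```

Emit:
step_arm([
  [0,0,0,0,0,0,1],
  [0,0,0,0,0,0,1],
  [0,0,0,0,0,0,1],
  [0,0,0,0,0,0,1],
])

```text
time_s: 4.88
position: [0.5832, 0.088, 0.0327]
tcp_rot: [[0.986, -0.165, 0.001], [-0.165, -0.986, -0.0], [0.001, -0.0, -1.0]]
force: [-0.3, -1.4, -0.3]
opening: 0.052
grasp_force: 0.0
```

```bash
python3 - <<'E'
from h import *
snap('wrist','w3'); snap('side','s3')
i=cv2.imread('pics/w3.png')[:,120:520]; j=cv2.imread('pics/s3.png')[170:300,280:480]
cv2.imwrite('pics/w3b.png',np.hstack([i,cv2.resize(j,(400,400),interpolation=cv2.INTER_CUBIC)]))
E
```

```text
(no output)
```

View pics/w3b.png

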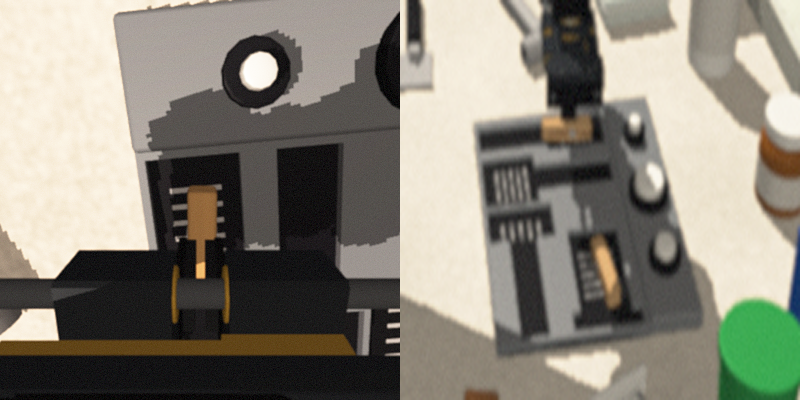

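```bash
python3 - <<'E'
from h import *
s=read_state();print(s['position'],s['opening'],s['grasp_force'],s['force'])
p=s['position']
for dz in (.025,.006): print(proj('w3',p-[0,0,dz]),proj('s3',p-[0,0,dz]))
print(proj('s3',[.584,.088,.024]),proj('s3',[.584,.088,.006]))
i=cv2.imread('pics/w3.png')[170:300,250:400]; j=cv2.imread('pics/s3.png')[190:250,310:390]
cv2.imwrite('pics/w3c.png',np.hstack([cv2.resize(i,(450,390),interpolation=cv2.INTER_CUBIC),cv2.resize(j,(350,390),interpolation=cv2.INTER_CUBIC)]))
E
```

```text
[0.58308365 0.08802691 0.03259605] 0.017546037327200968 0.0 [ 0.6824901   0.19208777 -0.50144573]
[321.67588311 239.67530579] [362.6483052  212.67442177]
[321.79728543 253.06381105] [362.84230003 207.39259007]
[363.12828392 208.08558899] [362.94249793 213.08058932]
```

View pics/w3c.png

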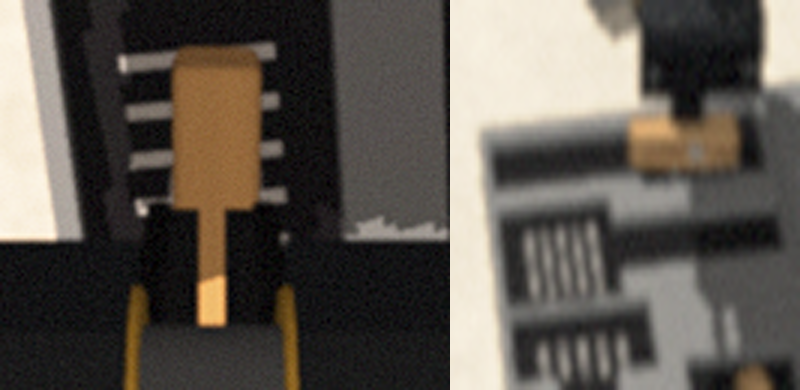

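```bash
python3 - <<'E'
from h import *
from scipy.optimize import least_squares
d=np.load('pics/w3.npz');print(d['T'].round(3).tolist())
print(px('w3',378,71,.042),tray(.1285,.085),px('w3',236,14,.02),tray(.162,.15),px('w3',254,151,.02),tray(.095,.15))
p=read_state()['position']
for dz in (-.01,0,.006,.015,.025): print(dz,proj('w3',p+[.0095,0,-dz])[1], proj('w3',p+[0.005,0,-dz])[1])
# fit camera z: which z shift of camera makes points agree
obs=[((378,71),[*tray(.1285,.085),.042]),((236,14),[*tray(.162,.15),.02]),((254,151),[*tray(.095,.15),.02])]
def f(s):
    return np.concatenate([proj('w3',np.array(P)-s)-o for o,P in obs])
r=least_squares(f,[0,0,0]);print(r.x,r.fun)
E
```

```text
[[-0.165, -0.947, -0.276, 0.659], [-0.986, 0.158, 0.047, 0.076], [-0.001, 0.28, -0.96, 0.193], [0.0, 0.0, 0.0, 1.0]]
[0.66958295 0.04944698 0.042     ] [0.6707824  0.04691217] [0.70676449 0.10810207 0.02      ] [0.7087895  0.10938385] [0.64307644 0.11385958 0.02      ] [0.64195681 0.11411586]
-0.01 249.43419514528986 257.6432690533466
0 241.50461899903135 249.31782250756297
0.006 237.15574371622762 244.74887705242458
0.015 231.1337585693557 238.41869037143633
0.025 225.06226690678403 232.03238565691464
[ 4.78099577e-05 -9.68330824e-04  8.52434084e-03] [-1.27757093e-03 -1.36725017e+00 -1.15589542e+00  1.06726993e+00
  1.29032987e+00  4.73735736e-01]
```

Emit:
step_arm([
  [0,0,-0.05,0,0,0,0.45],
  [0,0,-0.05,0,0,0,0.45],
  [0,0,-0.05,0,0,0,0.45],
  [0,0,-0.05,0,0,0,0.45],
  [0,0,-0.05,0,0,0,0.45],
  [0,0,0,0,0,0,0.45],
  [0,0,0,0,0,0,0.45],
])

```text
time_s: 5.57
position: [0.5812, 0.088, 0.0302]
tcp_rot: [[0.986, -0.166, -0.004], [-0.166, -0.986, 0.0], [-0.004, 0.001, -1.0]]
force: [-0.6, -0.2, -0.2]
opening: 0.271
grasp_force: 0.0
```

Emit:
step_arm([
  [0,0,0.01,0,0,0,0.45],
  [0,0,0.01,0,0,0,0.45],
  [0,0,0.01,0,0,0,0.45],
])

```text
time_s: 5.82
position: [0.5828, 0.088, 0.0292]
tcp_rot: [[0.986, -0.165, -0.0], [-0.165, -0.986, 0.0], [-0.0, 0.0, -1.0]]
force: [0.8, -0.2, -0.2]
opening: 0.277
grasp_force: 0.0
```

Emit:
step_arm([
  [0,0,0.01,0,0,0,0.45],
  [0,0,0.01,0,0,0,0.45],
  [0,0,0.01,0,0,0,0.45],
])

```text
time_s: 6.07
position: [0.5829, 0.088, 0.0263]
tcp_rot: [[0.986, -0.165, 0.0], [-0.165, -0.986, 0.0], [0.0, -0.0, -1.0]]
force: [0.0, 0.6, 0.2]
opening: 0.276
grasp_force: 0.0
```

Emit:
step_arm([
  [0,0,0.01,0,0,0,0.45],
  [0,0,0.01,0,0,0,0.45],
  [0,0,0.01,0,0,0,0.45],
])

```text
time_s: 6.32
position: [0.5827, 0.088, 0.0231]
tcp_rot: [[0.986, -0.165, -0.0], [-0.165, -0.986, 0.0], [-0.0, 0.0, -1.0]]
force: [-0.5, 1.0, 0.3]
opening: 0.279
grasp_force: 0.0
```

Emit:
step_arm([
  [0,0,0,0,0,0,1],
  [0,0,0,0,0,0,1],
  [0,0,0,0,0,0,1],
  [0,0,0,0,0,0,1],
])

```text
time_s: 6.65
position: [0.5829, 0.088, 0.0233]
tcp_rot: [[0.986, -0.165, 0.0], [-0.165, -0.986, -0.0], [0.0, 0.0, -1.0]]
force: [0.2, 0.4, -0.9]
opening: 0.172
grasp_force: 30.0
```

```bash
python3 - <<'E'
from h import *
B=(.583,.088);D=(.4965,.472)
plan([(*B,.12,-9.5,1),(*D,.12,1.8,1),(*D,.042,1.8,1),(*D,.12,1.8,0)])
A=(.5827,-.1125); print(np.round([tray(.046,-.084)],4))
plan([(*A,.12,94,.1)],(*D,.12,1.8))
E
```

```text
[0.000, -0.000, -0.322, 0,0, -0.001, 1.00] rows 2.3
 -> [ 0.583  0.088  0.12  -9.5    1.   ]
  [-0.248, -0.607, -0.000, 0,0, -0.126, 1.00] rows 4.7
  [-0.187, -0.629, -0.000, 0,0, -0.126, 1.00] rows 4.7
 -> [0.496 0.472 0.12  1.8   1.   ]
  [0.000, 0.000, 0.260, 0,0, 0.000, 1.00] rows 1.9
 -> [0.496 0.472 0.042 1.8   1.   ]
  [0.000, 0.000, -0.260, 0,0, -0.000, 0.00] rows 1.9
 -> [0.496 0.472 0.12  1.8   0.   ]
[[ 0.5766 -0.1158]]
  [0.075, 0.652, -0.000, 0,0, -0.683, 0.10] rows 4.7
  [-0.269, 0.599, -0.000, 0,0, -0.683, 0.10] rows 4.7
  [-0.537, 0.378, -0.000, 0,0, -0.683, 0.10] rows 4.7
 -> [ 0.583 -0.112  0.12  94.     0.1  ]
```

Emit:
step_arm([
  [0,0,-0.06,0,0,0,1],
  [0,0,-0.16,0,0,0,1],
  [0,0,-0.26,0,0,0,1],
  [0,0,-0.322,0,0,0,1],
  [0,0,-0.322,0,0,0,1],
])

```text
time_s: 7.07
position: [0.586, 0.088, 0.1243]
tcp_rot: [[0.986, -0.165, 0.009], [-0.165, -0.986, -0.0], [0.009, -0.001, -1.0]]
force: [0.0, 0.9, 0.1]
opening: 0.169
grasp_force: 30.0
```

Emit:
step_arm([
  [-0.04,-0.1,0,0,0,-0.126,1],
  [-0.08,-0.2,0,0,0,-0.126,1],
  [-0.12,-0.3,0,0,0,-0.126,1],
  [-0.16,-0.4,0,0,0,-0.126,1],
  [-0.2,-0.5,0,0,0,-0.126,1],
  [-0.248,-0.607,0,0,0,-0.126,1],
])

```text
time_s: 7.57
position: [0.5389, 0.2808, 0.1188]
tcp_rot: [[0.998, -0.068, -0.001], [-0.068, -0.998, -0.001], [-0.001, 0.001, -1.0]]
force: [-0.4, 0.2, 0.0]
opening: 0.177
grasp_force: 30.0
```

Emit:
step_arm([
  [-0.04,-0.12,0,0,0,-0.126,1],
  [-0.08,-0.24,0,0,0,-0.126,1],
  [-0.12,-0.36,0,0,0,-0.126,1],
  [-0.15,-0.48,0,0,0,-0.126,1],
  [-0.17,-0.58,0,0,0,-0.126,1],
  [-0.187,-0.629,0,0,0,-0.126,1],
  [-0.187,-0.629,0,0,0,-0.126,1],
])

```text
time_s: 8.15
position: [0.4945, 0.475, 0.1187]
tcp_rot: [[0.999, 0.036, -0.001], [0.036, -0.999, 0.001], [-0.001, -0.001, -1.0]]
force: [1.5, -0.4, -0.3]
opening: 0.173
grasp_force: 30.0
```

```bash
python3 - <<'E'
from h import *
s=read_state();print(s['position'],s['opening'],s['grasp_force'],s['force'])
snap('wrist','w4'); snap('side','s4')
p=s['position']; print(proj('s4',p-[0,0,.025]),proj('s4',p))
i=cv2.imread('pics/w4.png')[100:400,120:520]; j=cv2.imread('pics/s4.png')[70:190,230:390]
cv2.imwrite('pics/w4b.png',np.hstack([i,cv2.resize(j,(400,300),interpolation=cv2.INTER_CUBIC)]))
E
```

```text
[0.49449596 0.47497802 0.1187198 ] 0.17301931297645495 29.998554289340973 [ 1.47672608 -0.39912003 -0.26997762]
[309.95588178 128.17855244] [309.70305987 121.48967445]
```

View pics/w4b.png

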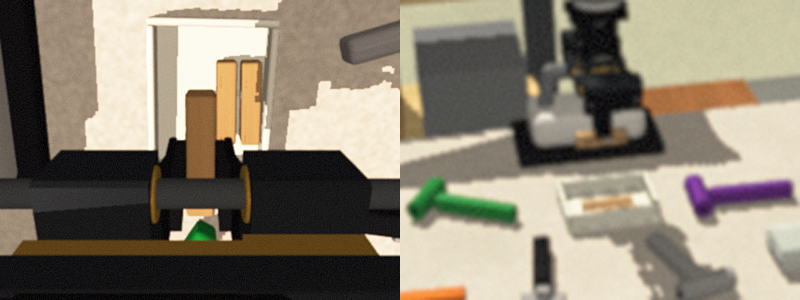

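```bash
python3 - <<'E'
from h import *
for u,v in [(270,120),(398,120),(272,250)]: print(px('w4',u,v,.028))
for u,v in [(345,161),(372,161),(348,243),(370,243)]: print(px('w4',u,v,.024))
E
```

```text
[0.56063095 0.51527564 0.028     ]
[0.56402667 0.42108877 0.028     ]
[0.45647686 0.51431781 0.028     ]
[0.53170175 0.45802492 0.024     ]
[0.53245792 0.43713737 0.024     ]
[0.46329293 0.45161109 0.024     ]
[0.46396154 0.43330975 0.024     ]
```

Emit:
step_arm([
  [0,0,0.08,0,0,0,1],
  [0,0,0.16,0,0,0,1],
  [0,0,0.22,0,0,0,1],
  [0,0,0.26,0,0,0,1],
  [0,0,0.26,0,0,0,1],
])

```text
time_s: 8.67
position: [0.4963, 0.4702, 0.0403]
tcp_rot: [[1.0, 0.029, -0.003], [0.029, -1.0, -0.001], [-0.003, 0.001, -1.0]]
force: [0.7, 0.2, 0.4]
opening: 0.173
grasp_force: 29.8
```

Emit:
step_arm([
  [0,0,0,0,0,0,0.3],
  [0,0,0,0,0,0,0.3],
  [0,0,0,0,0,0,0.3],
  [0,0,0,0,0,0,0.3],
  [0,0,-0.12,0,0,0,0.3],
  [0,0,-0.26,0,0,0,0.3],
  [0,0,-0.26,0,0,0,0.3],
])

```text
time_s: 9.25
position: [0.501, 0.4752, 0.1284]
tcp_rot: [[0.999, 0.032, 0.013], [0.032, -0.999, 0.009], [0.013, -0.008, -1.0]]
force: [1.3, 0.5, 0.7]
opening: 0.349
grasp_force: 0.0
```

Emit:
step_arm([
  [0.075,0.652,0,0,0,-0.683,0.3],
  [0.075,0.652,0,0,0,-0.683,0.3],
  [0.075,0.652,0,0,0,-0.683,0.3],
  [0.075,0.652,0,0,0,-0.683,0.3],
  [0.075,0.652,0,0,0,-0.683,0.3],
])

```text
time_s: 9.67
position: [0.5253, 0.2749, 0.1205]
tcp_rot: [[0.84, 0.542, 0.001], [0.542, -0.84, -0.0], [0.001, 0.001, -1.0]]
force: [0.7, 0.1, -0.6]
opening: 0.351
grasp_force: 0.0
```

Emit:
step_arm([
  [-0.269,0.599,0,0,0,-0.683,0.3],
  [-0.269,0.599,0,0,0,-0.683,0.3],
  [-0.269,0.599,0,0,0,-0.683,0.3],
  [-0.269,0.599,0,0,0,-0.683,0.3],
  [-0.269,0.599,0,0,0,-0.683,0.3],
])

```text
time_s: 10.08
position: [0.5538, 0.0823, 0.1205]
tcp_rot: [[0.444, 0.896, 0.002], [0.896, -0.444, -0.0], [0.001, 0.001, -1.0]]
force: [1.8, 0.1, -0.1]
opening: 0.356
grasp_force: 0.0
```

Emit:
step_arm([
  [-0.537,0.378,0,0,0,-0.683,0.3],
  [-0.537,0.378,0,0,0,-0.683,0.3],
  [-0.537,0.378,0,0,0,-0.683,0.3],
  [-0.537,0.378,0,0,0,-0.683,0.3],
  [-0.537,0.378,0,0,0,-0.683,0.3],
  [-0.537,0.378,0,0,0,-0.683,0.3],
  [-0.537,0.378,0,0,0,-0.683,0.3],
  [-0.537,0.378,0,0,0,-0.683,0.3],
])

```text
time_s: 10.75
position: [0.5819, -0.111, 0.12]
tcp_rot: [[-0.069, 0.998, -0.0], [0.998, 0.069, 0.0], [0.001, -0.0, -1.0]]
force: [0.5, 1.1, -0.9]
opening: 0.351
grasp_force: 0.0
```

```bash
python3 - <<'E'
from h import *
snap('wrist','w5'); i=cv2.imread('pics/w5.png')
h=cv2.cvtColor(i,cv2.COLOR_BGR2HSV);m=cv2.inRange(h,(8,90,100),(25,255,255))
n,lab,st,c=cv2.connectedComponentsWithStats(m)
for k in range(1,n):
    if st[k,4]>200: print(st[k],c[k],px('w5',*c[k],.024))
A=(.5827,-.1125)
plan([(*A,.0215,94,.3)]); print(read_state()['joint_positions'])
E
```

```text
[612 109  28  36 244] [624.02459016 122.9057377 ] [ 0.80637734 -0.02943674  0.024     ]
[ 310  162   22   86 1708] [320.485363   203.85655738] [ 0.58235094 -0.10864311  0.024     ]
[238 265  11  58 317] [242.30283912 293.36277603] [ 0.51959135 -0.19499569  0.024     ]
[389 265  14  58 379] [396.67546174 295.15567282] [ 0.6549284  -0.18751141  0.024     ]
[  81  309   45   46 1682] [103.07728894 333.41557669] [ 0.39307971 -0.24510872  0.024     ]
[ 167  334  365   22 5962] [361.54209997 345.64927877] [ 0.62960831 -0.24226224  0.024     ]
  [-0.008, 0.003, 0.328, 0,0, 0.001, 0.30] rows 2.4
 -> [ 5.83e-01 -1.12e-01  2.20e-02  9.40e+01  3.00e-01]
[-2.15304201e+01  3.54892560e+01  9.21535525e+01  2.06002511e-02
  5.24048196e+01 -2.55676866e+01]
```

View pics/w5.png

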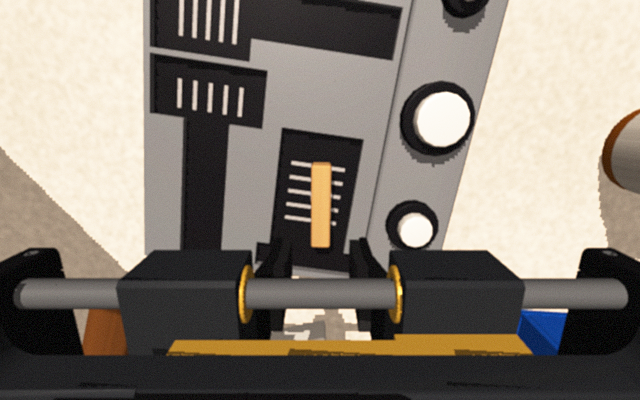

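Emit:
step_arm([
  [0,0.003,0.08,0,0,0,0.3],
  [0,0.003,0.16,0,0,0,0.3],
  [0,0.003,0.24,0,0,0,0.3],
  [0,0.003,0.3,0,0,0,0.3],
  [0,0.003,0.325,0,0,0,0.3],
  [0,0.003,0.325,0,0,0,0.3],
])

```text
time_s: 11.3
position: [0.5817, -0.1088, 0.0207]
tcp_rot: [[-0.072, 0.997, -0.004], [0.997, 0.072, 0.002], [0.002, -0.004, -1.0]]
force: [0.5, 0.8, 0.7]
opening: 0.353
grasp_force: 0.0
```

Emit:
step_arm([
  [0,0,0,0,0,0,1],
  [0,0,0,0,0,0,1],
  [0,0,0,0,0,0,1],
  [0,0,0,0,0,0,1],
])

```text
time_s: 11.63
position: [0.5841, -0.1111, 0.0237]
tcp_rot: [[-0.07, 0.998, 0.002], [0.998, 0.07, -0.001], [-0.001, 0.002, -1.0]]
force: [0.7, 0.5, 1.2]
opening: 0.168
grasp_force: 30.0
```

Emit:
step_arm([
  [0,0,-0.05,0,0,0,1],
  [0,0,-0.14,0,0,0,1],
  [0,0,-0.24,0,0,0,1],
  [0,0,-0.33,0,0,0,1],
  [0,0,-0.33,0,0,0,1],
])

```text
time_s: 12.05
position: [0.5871, -0.1125, 0.1276]
tcp_rot: [[-0.07, 0.997, 0.011], [0.998, 0.07, -0.004], [-0.005, 0.011, -1.0]]
force: [0.6, -0.5, 0.7]
opening: 0.17
grasp_force: 30.0
```

```bash
python3 - <<'E'
from h import *
D=(.4965,.492)
plan([(.573,-.106,.12,94,1)]);plan([(*D,.12,1.8,1),(*D,.042,1.8,1)],(.5827,-.1105,.12,94))
E
```

```text
[0.025, -0.045, 0.025, 0,0, 0.000, 1.00] rows 0.4
 -> [ 0.573 -0.106  0.12  94.     1.   ]
  [0.674, -0.049, -0.000, 0,0, 0.683, 1.00] rows 4.9
  [0.555, -0.387, -0.000, 0,0, 0.683, 1.00] rows 4.9
  [0.279, -0.616, -0.000, 0,0, 0.683, 1.00] rows 4.9
 -> [0.496 0.492 0.12  1.8   1.   ]
  [0.000, 0.000, 0.260, 0,0, -0.000, 1.00] rows 1.9
 -> [0.496 0.492 0.042 1.8   1.   ]
```

Emit:
step_arm([
  [0.11,0,0,0,0,0.11,1],
  [0.22,-0.015,0,0,0,0.23,1],
  [0.34,-0.025,0,0,0,0.34,1],
  [0.45,-0.035,0,0,0,0.46,1],
  [0.56,-0.04,0,0,0,0.57,1],
  [0.674,-0.049,0,0,0,0.683,1],
])

```text
time_s: 12.55
position: [0.554, 0.0909, 0.1214]
tcp_rot: [[0.454, 0.891, 0.0], [0.891, -0.454, -0.0], [0.0, 0.0, -1.0]]
force: [1.0, 0.4, -0.1]
opening: 0.169
grasp_force: 30.0
```

Emit:
step_arm([
  [0.09,-0.065,0,0,0,0.11,1],
  [0.18,-0.13,0,0,0,0.23,1],
  [0.28,-0.19,0,0,0,0.34,1],
  [0.37,-0.26,0,0,0,0.46,1],
  [0.46,-0.32,0,0,0,0.57,1],
  [0.555,-0.387,0,0,0,0.683,1],
])

```text
time_s: 13.05
position: [0.525, 0.2918, 0.1213]
tcp_rot: [[0.845, 0.534, 0.0], [0.534, -0.845, -0.0], [-0.0, 0.0, -1.0]]
force: [0.6, -0.8, -0.3]
opening: 0.172
grasp_force: 30.0
```

Emit:
step_arm([
  [0.05,-0.1,0,0,0,0.11,1],
  [0.09,-0.2,0,0,0,0.23,1],
  [0.14,-0.31,0,0,0,0.34,1],
  [0.19,-0.41,0,0,0,0.46,1],
  [0.23,-0.51,0,0,0,0.57,1],
  [0.279,-0.616,0,0,0,0.683,1],
  [0.279,-0.616,0,0,0,0.683,1],
  [0.279,-0.616,0,0,0,0.683,1],
])

```text
time_s: 13.72
position: [0.4956, 0.4931, 0.1209]
tcp_rot: [[0.999, 0.036, 0.0], [0.036, -0.999, -0.0], [0.0, 0.0, -1.0]]
force: [0.1, -0.2, 0.3]
opening: 0.174
grasp_force: 30.0
```

Emit:
step_arm([
  [0,0,0.08,0,0,0,1],
  [0,0,0.16,0,0,0,1],
  [0,0,0.22,0,0,0,1],
  [0,0,0.26,0,0,0,1],
  [0,0,0.26,0,0,0,1],
])

```text
time_s: 14.13
position: [0.4959, 0.4894, 0.0408]
tcp_rot: [[1.0, 0.031, -0.004], [0.031, -1.0, -0.002], [-0.004, 0.002, -1.0]]
force: [-0.6, 0.2, 0.3]
opening: 0.172
grasp_force: 30.0
```

Emit:
step_arm([
  [0,0,0,0,0,0,0.4],
  [0,0,0,0,0,0,0.4],
  [0,0,0,0,0,0,0.4],
  [0,0,0,0,0,0,0.4],
  [0,0,-0.12,0,0,0,0.4],
  [0,0,-0.26,0,0,0,0.4],
  [-0.2,0,-0.4,0,0,0,0],
  [-0.2,0,-0.4,0,0,0,0],
])

```text
time_s: 14.8
position: [0.4379, 0.4904, 0.1674]
tcp_rot: [[1.0, 0.03, 0.005], [0.03, -1.0, 0.004], [0.005, -0.004, -1.0]]
force: [-0.2, -0.1, -0.0]
opening: 0.377
grasp_force: 0.0
```

```bash
python3 - <<'E'
from h import *
snap('wrist','w6')
print(read_state()['position'])
E
```

```text
[0.43194337 0.49083483 0.17005042]
```

View pics/w6.png

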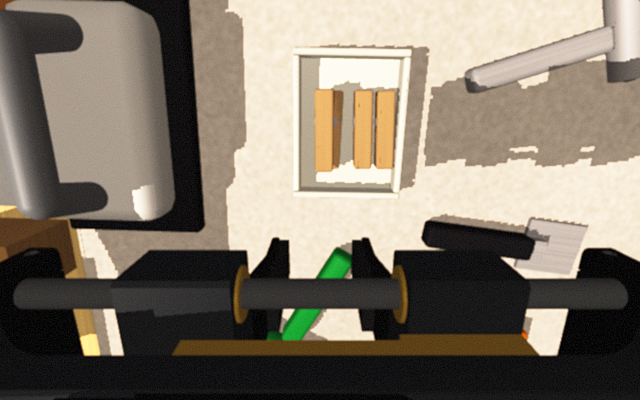

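Emit:
step_arm([
  [-0.1,0.7,-0.17,0,0,0,0],
  [-0.1,0.7,-0.17,0,0,0,0],
  [-0.1,0.7,-0.17,0,0,0,0],
  [-0.1,0.7,-0.17,0,0,0,0],
  [-0.1,0.7,-0.17,0,0,0,0],
  [-0.1,0.7,-0.17,0,0,0,0],
  [-0.1,0.7,-0.17,0,0,0,0],
  [-0.1,0.7,-0.17,0,0,0,0],
])

```text
time_s: 15.52
position: [0.4142, 0.2789, 0.2151]
tcp_rot: [[1.0, 0.03, 0.002], [0.03, -1.0, 0.001], [0.002, -0.001, -1.0]]
force: [0.2, 0.2, -0.2]
opening: 0.499
grasp_force: 0.0
```

```bash
python3 - <<'E'
from h import *
snap('wrist','w7')
print(read_state()['position'])
E
```

```text
[0.41414329 0.27956048 0.21473326]
```

View pics/w7.png

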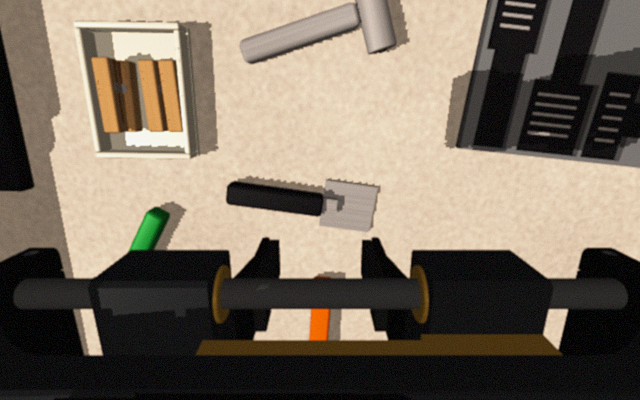

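```bash
python3 - <<'E'
from h import *
w='w7'
a,b=px(w,229,190,.022)[:2],px(w,323,201,.022)[:2]
c=[px(w,u,v,.004)[:2] for u,v in [(327,180),(378,187),(371,231),(322,222)]]
R,t,an,r=rig2([(-.084,0),(.024,0),(.024,.028),(.084,.028),(.084,-.028),(.024,-.028)],[a,b]+c)
print('scraper',t,np.degrees(an),r.round(4).tolist())
for z in(.02,):
  A,B=px(w,246,47,z)[:2],px(w,357,14,z)[:2]; d=(B-A)/np.linalg.norm(B-A); print('roller',A,B,np.linalg.norm(B-A),A+d*.075,np.degrees(np.arctan2(*d[::-1])))
for u,v,z in [(245,50,.02),(346,10,.03)]: pass
# roller from top0
A,B=px('top0',293/1.25,239/1.25,.02)[:2],px('top0',334/1.25,226/1.25,.02)[:2]; d=(B-A)/np.linalg.norm(B-A);print('rol top',A,B,np.linalg.norm(B-A),A+d*.075,np.degrees(np.arctan2(*d[::-1])))
print('z-check tray corner',px(w,460,147,.013),tray(-.095,.15))
print('dish',[px(w,*u,.028).round(3).tolist() for u in [(78,25),(186,25),(97,156),(188,156)]])
E
```

```text
scraper [0.38951887 0.29833396] -97.45635312686859 [[-0.0001, -0.0015], [0.0045, 0.0017], [-0.0032, 0.0013], [-0.0018, 0.0017], [-0.0006, -0.0014], [0.0012, -0.0019]]
roller [0.54560729 0.35721284] [0.57786878 0.24972786] 0.11222220998679662 [0.56716819 0.28537881] -73.29293609575818
rol top [0.53687819 0.35400397] [0.57325565 0.24713346] 0.11289209756423546 [0.5610456  0.28300442] -71.2020315420818
z-check tray corner [0.45396961 0.12927735 0.013     ] [0.45243128 0.12753498]
dish [[0.559, 0.514, 0.028], [0.562, 0.412, 0.028], [0.434, 0.516, 0.028], [0.437, 0.42, 0.028]]
```

```bash
python3 - <<'E'
from h import *
S=(.3895,.298); T=tuple(tray(0,.055)); print(T)
plan([(*S,.1,82.5,0),(*S,.017,82.5,0)])
plan([(*S,.12,82.5,1),(*T,.12,-4.05,1),(*T,.024,-4.05,1)],(*S,.017,82.5))
E
```

```text
(np.float64(0.5404844842262141), np.float64(0.026062653802894853))
  [-0.040, -0.032, 0.191, 0,0, -0.897, 0.00] rows 5.6
  [-0.010, -0.050, 0.191, 0,0, -0.897, 0.00] rows 5.6
 -> [ 0.39   0.298  0.1   82.5    0.   ]
  [0.000, 0.000, 0.277, 0,0, -0.000, 0.00] rows 2.0
 -> [3.90e-01 2.98e-01 1.70e-02 8.25e+01 0.00e+00]
  [0.000, 0.000, -0.343, 0,0, -0.000, 1.00] rows 2.5
 -> [ 0.39   0.298  0.12  82.5    1.   ]
  [-0.417, 0.309, -0.000, 0,0, 0.962, 1.00] rows 6.0
  [-0.092, 0.510, -0.000, 0,0, 0.962, 1.00] rows 6.0
 -> [ 0.54   0.026  0.12  -4.05   1.   ]
  [0.000, -0.000, 0.320, 0,0, 0.000, 1.00] rows 2.3
 -> [ 0.54   0.026  0.024 -4.05   1.   ]
```

Emit:
step_arm([
  [-0.04,-0.032,0.19,0,0,-0.897,0],
  [-0.04,-0.032,0.19,0,0,-0.897,0],
  [-0.04,-0.032,0.19,0,0,-0.897,0],
  [-0.04,-0.032,0.19,0,0,-0.897,0],
  [-0.04,-0.032,0.19,0,0,-0.897,0],
  [-0.04,-0.032,0.19,0,0,-0.897,0],
])

```text
time_s: 16.07
position: [0.4012, 0.2898, 0.1564]
tcp_rot: [[0.736, 0.677, -0.001], [0.677, -0.736, 0.0], [-0.0, -0.0, -1.0]]
force: [-0.4, 0.9, -0.1]
opening: 0.501
grasp_force: 0.0
```

Emit:
step_arm([
  [-0.01,-0.05,0.19,0,0,-0.897,0],
  [-0.01,-0.05,0.19,0,0,-0.897,0],
  [-0.01,-0.05,0.19,0,0,-0.897,0],
  [-0.01,-0.05,0.19,0,0,-0.897,0],
  [-0.01,-0.05,0.19,0,0,-0.897,0],
  [-0.01,-0.05,0.19,0,0,-0.897,0],
  [-0.01,-0.05,0.19,0,0,-0.897,0],
  [-0.01,-0.05,0.19,0,0,-0.897,0],
])

```text
time_s: 16.73
position: [0.3889, 0.2983, 0.0997]
tcp_rot: [[0.13, 0.992, -0.0], [0.992, -0.13, 0.0], [0.0, -0.0, -1.0]]
force: [-0.2, 0.2, -0.2]
opening: 0.499
grasp_force: 0.0
```

```bash
python3 - <<'E'
from h import *
s=read_state(); print(s['joint_positions'].round(1))
plan([(.3895,.298,.017,82.5,0)])
E
```

```text
[ 24.4  31.7 107.7   0.   40.7  31.9]
  [-0.001, 0.002, 0.276, 0,0, 0.001, 0.00] rows 2.0
 -> [3.90e-01 2.98e-01 1.70e-02 8.25e+01 0.00e+00]
```

Emit:
step_arm([
  [0,0.002,0.07,0,0,0,0],
  [0,0.002,0.14,0,0,0,0],
  [0,0.002,0.21,0,0,0,0],
  [0,0.002,0.25,0,0,0,0],
  [0,0.002,0.276,0,0,0,0],
  [0,0.002,0.276,0,0,0,0],
])

```text
time_s: 17.23
position: [0.3887, 0.297, 0.016]
tcp_rot: [[0.13, 0.991, -0.002], [0.991, -0.13, -0.001], [-0.001, -0.002, -1.0]]
force: [0.7, -0.2, 1.1]
opening: 0.503
grasp_force: 0.0
```

Emit:
step_arm([
  [0,0,0,0,0,0,1],
  [0,0,0,0,0,0,1],
  [0,0,0,0,0,0,1],
  [0,0,0,0,0,0,1],
  [0,0,0,0,0,0,1],
])

```text
time_s: 17.65
position: [0.3895, 0.2971, 0.0183]
tcp_rot: [[0.13, 0.992, 0.001], [0.992, -0.13, 0.0], [0.001, 0.001, -1.0]]
force: [-0.9, 0.3, 3.7]
opening: 0.274
grasp_force: 30.0
```

Emit:
step_arm([
  [0,0,-0.05,0,0,0,1],
  [0,0,-0.12,0,0,0,1],
  [0,0,-0.2,0,0,0,1],
  [0,0,-0.28,0,0,0,1],
  [0,0,-0.345,0,0,0,1],
  [0,0,-0.345,0,0,0,1],
  [0,0,-0.345,0,0,0,1],
])

```text
time_s: 18.23
position: [0.3901, 0.2972, 0.1221]
tcp_rot: [[0.13, 0.992, 0.003], [0.992, -0.13, 0.001], [0.002, 0.003, -1.0]]
force: [0.7, 0.2, -1.3]
opening: 0.269
grasp_force: 30.0
```

```bash
python3 - <<'E'
from h import *
T=tuple(tray(0,.055)); s=read_state();print(s['position'])
plan([(*T,.12,-4.05,1)])
E
```

```text
[0.39006394 0.2971617  0.12211146]
  [-0.415, 0.307, 0.004, 0,0, 0.962, 1.00] rows 6.0
  [-0.092, 0.509, 0.004, 0,0, 0.962, 1.00] rows 6.0
 -> [ 0.54   0.026  0.12  -4.05   1.   ]
```

Emit:
step_arm([
  [-0.06,0.04,0,0,0,0.14,1],
  [-0.12,0.09,0,0,0,0.28,1],
  [-0.18,0.13,0,0,0,0.42,1],
  [-0.24,0.18,0,0,0,0.56,1],
  [-0.3,0.22,0,0,0,0.69,1],
  [-0.36,0.26,0.004,0,0,0.83,1],
  [-0.415,0.307,0.004,0,0,0.962,1],
])

```text
time_s: 18.82
position: [0.4631, 0.1601, 0.1181]
tcp_rot: [[0.778, 0.628, -0.005], [0.628, -0.778, -0.001], [-0.004, -0.002, -1.0]]
force: [0.6, 0.9, -1.2]
opening: 0.266
grasp_force: 30.0
```

Emit:
step_arm([
  [-0.013,0.075,0,0,0,0.14,1],
  [-0.026,0.15,0,0,0,0.28,1],
  [-0.04,0.22,0,0,0,0.42,1],
  [-0.053,0.29,0,0,0,0.56,1],
  [-0.066,0.37,0,0,0,0.69,1],
  [-0.08,0.44,0.004,0,0,0.83,1],
  [-0.092,0.509,0.004,0,0,0.962,1],
  [-0.092,0.509,0.004,0,0,0.962,1],
])

```text
time_s: 19.48
position: [0.542, 0.0224, 0.1172]
tcp_rot: [[0.997, -0.077, 0.001], [-0.077, -0.997, -0.001], [0.002, 0.001, -1.0]]
force: [1.4, 1.0, -0.1]
opening: 0.269
grasp_force: 30.0
```

Emit:
step_arm([
  [0,0,0.06,0,0,0,1],
  [0,0,0.12,0,0,0,1],
  [0,0,0.15,0,0,0,1],
  [0,0,0.15,0,0,0,1],
])

```text
time_s: 19.82
position: [0.5368, 0.0265, 0.0707]
tcp_rot: [[0.998, -0.069, -0.007], [-0.069, -0.998, 0.001], [-0.007, -0.001, -1.0]]
force: [-1.0, -0.2, -1.8]
opening: 0.273
grasp_force: 30.0
```

```bash
python3 - <<'E'
from h import *
T=tuple(tray(0,.055)); s=read_state();print(s['position'],s['opening'])
snap('wrist','w8');plan([(*T,.0235,-4.05,1)])
E
```

```text
[0.53684276 0.02653421 0.07069421] 0.272740256153117
  [0.009, 0.001, 0.161, 0,0, 0.002, 1.00] rows 1.2
 -> [ 0.54   0.026  0.024 -4.05   1.   ]
```

View pics/w8.png

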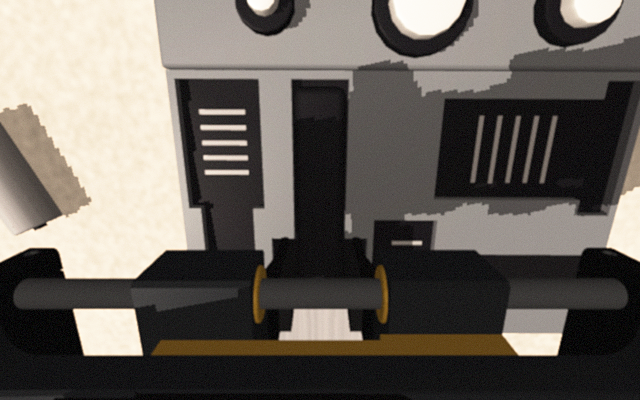

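Emit:
step_arm([
  [0,0,0.04,0,0,0,1],
  [0,0,0.08,0,0,0,1],
  [0,0,0.12,0,0,0,1],
  [0,0,0.145,0,0,0,1],
  [0,0,0.155,0,0,0,1],
  [0,0,0.155,0,0,0,1],
  [0,0,0.155,0,0,0,1],
  [0,0,0.155,0,0,0,1],
])

```text
time_s: 20.53
position: [0.5403, 0.0258, 0.0278]
tcp_rot: [[0.998, -0.07, 0.001], [-0.07, -0.998, -0.0], [0.001, 0.0, -1.0]]
force: [0.5, 0.3, -2.0]
opening: 0.267
grasp_force: 30.0
```

```bash
python3 - <<'E'
from h import *
T=tuple(tray(0,.055)); s=read_state();print(s['position'],s['opening'],s['force'])
plan([(*T,.0235,-4.05,1)])
E
```

```text
[0.54033724 0.02577263 0.02782894] 0.2668310104142381 [ 0.50749714  0.33854205 -1.95055616]
  [0.000, -0.001, 0.014, 0,0, 0.001, 1.00] rows 0.1
 -> [ 0.54   0.026  0.024 -4.05   1.   ]
```

Emit:
step_arm([
  [0,0,0.011,0,0,0,1],
  [0,0,0.011,0,0,0,1],
  [0,0,0.011,0,0,0,1],
])

```text
time_s: 20.78
position: [0.5406, 0.0257, 0.0244]
tcp_rot: [[0.998, -0.07, 0.002], [-0.07, -0.998, -0.0], [0.002, 0.0, -1.0]]
force: [0.2, 0.7, 2.0]
opening: 0.271
grasp_force: 30.0
```

Emit:
step_arm([
  [0,0,0,0,0,0,0.15],
  [0,0,0,0,0,0,0.15],
  [0,0,0,0,0,0,0.15],
  [0,0,0,0,0,0,0.15],
])

```text
time_s: 21.12
position: [0.5395, 0.0258, 0.0238]
tcp_rot: [[0.998, -0.07, -0.001], [-0.07, -0.998, 0.0], [-0.001, -0.0, -1.0]]
force: [-0.2, -0.2, 0.4]
opening: 0.412
grasp_force: 0.0
```

Emit:
step_arm([
  [0,0,-0.05,0,0,0,0.15],
  [0,0,-0.15,0,0,0,0.15],
  [0,0,-0.28,0,0,0,0.15],
  [-0.1,-0.1,-0.4,0,0,0,0],
  [-0.2,-0.2,-0.5,0,0,0,0],
  [-0.25,-0.3,-0.5,0,0,0,0],
  [-0.25,-0.3,-0.5,0,0,0,0],
  [-0.25,-0.3,-0.5,0,0,0,0],
])

```text
time_s: 21.78
position: [0.4693, 0.1231, 0.1749]
tcp_rot: [[0.998, -0.066, 0.0], [-0.066, -0.998, 0.0], [0.0, -0.0, -1.0]]
force: [-0.1, -0.2, -0.4]
opening: 0.495
grasp_force: 0.0
```

```bash
python3 - <<'E'
from h import *
s=read_state();print(s['position'],s['opening'],s['force'])
snap('wrist','w9'); i=cv2.imread('pics/w9.png')
# expected scraper outline: blade corners and handle end vs picture
for x,y,z in [(-.084,.027,.011),(-.084,.083,.011),(-.024,.027,.011),(.084,.043,.03),(.084,.067,.03),(-.024,.067,.03),(-.024,.043,.03)]: print((x,y),proj('w9',[*tray(x,y),z]).round())
cv2.imwrite('pics/w9b.png',cv2.resize(i[:260,100:500],(800,520),interpolation=cv2.INTER_CUBIC))
E
```

```text
[0.46927255 0.12306497 0.17492182] 0.4946232344177849 [-0.11414917 -0.1865728  -0.37881701]
(-0.084, 0.027) [440. 193.]
(-0.084, 0.083) [384. 192.]
(-0.024, 0.027) [446. 132.]
(0.084, 0.043) [450.  -1.]
(0.084, 0.067) [420.  -2.]
(-0.024, 0.067) [410. 134.]
(-0.024, 0.043) [436. 134.]
```

```bash
python3 - <<'E'
from h import *
plan([(.585,.165,.2,107.5,0)])
E
```

```text
[0.123, -0.056, -0.029, 0,0, -0.825, 0.00] rows 5.2
  [0.133, 0.029, -0.029, 0,0, -0.825, 0.00] rows 5.2
  [0.088, 0.103, -0.029, 0,0, -0.825, 0.00] rows 5.2
 -> [  0.585   0.165   0.2   107.5     0.   ]
```

Emit:
step_arm([
  [0.123,-0.056,-0.03,0,0,-0.825,0],
  [0.123,-0.056,-0.03,0,0,-0.825,0],
  [0.123,-0.056,-0.03,0,0,-0.825,0],
  [0.123,-0.056,-0.03,0,0,-0.825,0],
  [0.123,-0.056,-0.03,0,0,-0.825,0],
  [0.123,-0.056,-0.03,0,0,-0.825,0],
])

```text
time_s: 22.33
position: [0.5101, 0.1336, 0.1816]
tcp_rot: [[0.837, 0.547, -0.001], [0.547, -0.837, -0.001], [-0.001, -0.0, -1.0]]
force: [-1.0, 0.3, -0.5]
opening: 0.5
grasp_force: 0.0
```

Emit:
step_arm([
  [0.133,0.03,-0.03,0,0,-0.825,0],
  [0.133,0.03,-0.03,0,0,-0.825,0],
  [0.133,0.03,-0.03,0,0,-0.825,0],
  [0.133,0.03,-0.03,0,0,-0.825,0],
  [0.133,0.03,-0.03,0,0,-0.825,0],
  [0.133,0.03,-0.03,0,0,-0.825,0],
])

```text
time_s: 22.83
position: [0.5482, 0.1482, 0.1909]
tcp_rot: [[0.339, 0.941, -0.001], [0.941, -0.339, -0.0], [-0.001, -0.001, -1.0]]
force: [0.1, -0.3, -0.2]
opening: 0.501
grasp_force: 0.0
```

Emit:
step_arm([
  [0.09,0.103,-0.03,0,0,-0.825,0],
  [0.09,0.103,-0.03,0,0,-0.825,0],
  [0.09,0.103,-0.03,0,0,-0.825,0],
  [0.09,0.103,-0.03,0,0,-0.825,0],
  [0.09,0.103,-0.03,0,0,-0.825,0],
  [0.09,0.103,-0.03,0,0,-0.825,0],
  [0.09,0.103,-0.03,0,0,-0.825,0],
  [0.09,0.103,-0.03,0,0,-0.825,0],
])

```text
time_s: 23.5
position: [0.586, 0.1638, 0.2005]
tcp_rot: [[-0.294, 0.956, -0.0], [0.956, 0.294, -0.0], [-0.0, -0.0, -1.0]]
force: [-0.0, 0.4, 0.4]
opening: 0.499
grasp_force: 0.0
```

```bash
python3 - <<'E'
from h import *
s=read_state();print(s['position'],s['joint_positions'].round(1))
snap('wrist','w10'); i=cv2.imread('pics/w10.png'); h=cv2.cvtColor(i,cv2.COLOR_BGR2HSV)
print(proj('w10',[.565,.2845,.024]),proj('w10',[.545,.357,.024]),proj('w10',[.582,.23,.03]))
# polar view of saturation along a cross-section of the bar
c=np.array([.565,.2845]); a=np.radians(-72.5); d=np.array([np.cos(a),np.sin(a)]); n=np.array([-d[1],d[0]])
for x in (-.06,-.03,0,.03):
  row=[]
  for y in np.arange(-.03,.031,.004):
    u,v=proj('w10',[*(c+x*d+y*n),.024]).round().astype(int); row.append(tuple(int(k) for k in h[v,u][1:]) if 0<=v<400 and 0<=u<640 else None)
  print(x,row)
E
```

```text
[0.58603313 0.16376131 0.20049515] [  5.1  30.5  86.   -0.   63.5 -12. ]
[335.90072017  57.77737253] [339.53953706 -35.14376497] [335.64601058 120.57534614]
-0.06 [None, None, None, None, None, None, None, None, None, None, None, None, None, None, None, None]
-0.03 [(54, 214), (55, 218), (59, 220), (52, 221), (56, 223), (66, 174), (38, 168), (34, 174), (31, 172), (29, 170), (39, 143), (54, 227), (62, 210), (56, 208), (57, 210), (59, 215)]
0 [(56, 218), (58, 219), (58, 228), (56, 217), (57, 210), (62, 192), (35, 161), (30, 179), (40, 180), (40, 174), (38, 148), (60, 218), (58, 211), (58, 215), (59, 209), (59, 215)]
0.03 [(56, 217), (54, 221), (55, 218), (56, 218), (53, 213), (61, 204), (32, 127), (36, 184), (33, 169), (37, 165), (40, 166), (60, 183), (54, 216), (59, 213), (58, 214), (59, 212)]
```

```bash
python3 - <<'E'
from h import *
i=cv2.imread('pics/w10.png'); h=cv2.cvtColor(i,cv2.COLOR_BGR2HSV)
c=np.array([.565,.2845]); a=np.radians(-72.5); d=np.array([np.cos(a),np.sin(a)]); n=np.array([-d[1],d[0]])
def S(x,y,z):
    u,v=proj('w10',[*(c+x*d+y*n),z]).round().astype(int); return int(h[v,u,1]) if 0<=v<240 else -1
for y in (-.032,-.025,-.018,0,.018,.025,.032):
  print(y,[(round(float(x)*1000),S(x,y,.015)) for x in np.arange(.03,.092,.004)])
for x in (.055,.06,.065): print(x,[(round(float(y)*1000),S(x,y,.015)) for y in np.arange(-.05,.051,.005)])
E
```

```text
-0.032 [(30, 59), (34, 54), (38, 59), (42, 35), (46, 36), (50, 32), (54, 36), (58, 40), (62, 38), (66, 40), (70, 69), (74, 60), (78, 62), (82, 62), (86, 58), (90, 57)]
-0.025 [(30, 58), (34, 60), (38, 60), (42, 38), (46, 36), (50, 33), (54, 35), (58, 42), (62, 40), (66, 33), (70, 58), (74, 65), (78, 61), (82, 58), (86, 62), (90, 59)]
-0.018 [(30, 56), (34, 50), (38, 60), (42, 35), (46, 38), (50, 30), (54, 38), (58, 36), (62, 41), (66, 42), (70, 60), (74, 67), (78, 69), (82, 62), (86, 57), (90, 59)]
0 [(30, 38), (34, 34), (38, 38), (42, 37), (46, 37), (50, 34), (54, 31), (58, 37), (62, 45), (66, 39), (70, 69), (74, 66), (78, 61), (82, 63), (86, 56), (90, 59)]
0.018 [(30, 54), (34, 57), (38, 57), (42, 29), (46, 33), (50, 28), (54, 37), (58, 42), (62, 45), (66, 32), (70, 69), (74, 63), (78, 68), (82, 60), (86, 59), (90, 58)]
0.025 [(30, 59), (34, 57), (38, 56), (42, 35), (46, 34), (50, 33), (54, 35), (58, 41), (62, 40), (66, 38), (70, 66), (74, 60), (78, 67), (82, 64), (86, 57), (90, 58)]
0.032 [(30, 54), (34, 55), (38, 52), (42, 43), (46, 35), (50, 31), (54, 36), (58, 36), (62, 41), (66, 43), (70, 67), (74, 52), (78, 68), (82, 59), (86, 57), (90, 59)]
0.055 [(-50, 59), (-45, 56), (-40, 59), (-35, 38), (-30, 38), (-25, 35), (-20, 37), (-15, 35), (-10, 36), (-5, 38), (0, 38), (5, 41), (10, 38), (15, 37), (20, 41), (25, 36), (30, 34), (35, 36), (40, 34), (45, 59), (50, 59)]
0.06 [(-50, 59), (-45, 59), (-40, 55), (-35, 47), (-30, 35), (-25, 47), (-20, 45), (-15, 35), (-10, 33), (-5, 37), (0, 39), (5, 32), (10, 39), (15, 38), (20, 37), (25, 38), (30, 39), (35, 43), (40, 40), (45, 58), (50, 61)]
0.065 [(-50, 56), (-45, 53), (-40, 57), (-35, 67), (-30, 33), (-25, 40), (-20, 44), (-15, 25), (-10, 30), (-5, 52), (0, 41), (5, 35), (10, 38), (15, 37), (20, 36), (25, 43), (30, 33), (35, 36), (40, 43), (45, 58), (50, 57)]
```

```bash
python3 - <<'E'
from h import *
S=(.565,.2877); T=tuple(tray(-.046,-.064)); print(T)
plan([(*S,.08,107.5,0),(*S,.0175,107.5,0)])
plan([(*S,.13,107.5,1),(*T,.13,-94,1)],(*S,.017,107.5))
E
```

```text
(np.float64(0.4861947442652569), np.float64(-0.08939133761780763))
  [0.415, 0.055, 0.402, 0,0, -0.008, 0.00] rows 4.2
 -> [5.650e-01 2.880e-01 8.000e-02 1.075e+02 0.000e+00]
  [0.000, 0.000, 0.208, 0,0, -0.000, 0.00] rows 1.5
 -> [5.650e-01 2.880e-01 1.800e-02 1.075e+02 0.000e+00]
  [0.000, 0.000, -0.377, 0,0, -0.000, 1.00] rows 2.7
 -> [  0.565   0.288   0.13  107.5     1.   ]
  [-0.224, -0.126, -0.000, 0,0, 0.896, 1.00] rows 5.6
  [-0.252, 0.049, -0.000, 0,0, 0.896, 1.00] rows 5.6
  [-0.161, 0.200, -0.000, 0,0, 0.896, 1.00] rows 5.6
  [0.007, 0.257, -0.000, 0,0, 0.896, 1.00] rows 5.6
  [0.172, 0.191, -0.000, 0,0, 0.896, 1.00] rows 5.6
 -> [ 4.86e-01 -8.90e-02  1.30e-01 -9.40e+01  1.00e+00]
```

Emit:
step_arm([
  [0.415,0.055,0.4,0,0,0,0],
  [0.415,0.055,0.4,0,0,0,0],
  [0.415,0.055,0.4,0,0,0,0],
  [0.415,0.055,0.4,0,0,0,0],
  [0.415,0.055,0.4,0,0,0,0],
  [0.415,0.055,0.4,0,0,0,0],
  [0.415,0.055,0.4,0,0,0,0],
])

```text
time_s: 24.13
position: [0.5648, 0.2879, 0.0809]
tcp_rot: [[-0.298, 0.955, 0.0], [0.955, 0.298, -0.001], [-0.001, 0.0, -1.0]]
force: [0.2, -0.3, 0.5]
opening: 0.503
grasp_force: 0.0
```

Emit:
step_arm([
  [0,0,0.05,0,0,0,0],
  [0,0,0.1,0,0,0,0],
  [0,0,0.15,0,0,0,0],
  [0,0,0.19,0,0,0,0],
  [0,0,0.208,0,0,0,0],
  [0,0,0.208,0,0,0,0],
])

```text
time_s: 24.63
position: [0.5648, 0.2868, 0.0182]
tcp_rot: [[-0.296, 0.955, -0.001], [0.955, 0.296, -0.0], [-0.0, -0.001, -1.0]]
force: [-0.2, -0.9, -0.3]
opening: 0.496
grasp_force: 0.0
```

Emit:
step_arm([
  [0,0,0,0,0,0,1],
  [0,0,0,0,0,0,1],
  [0,0,0,0,0,0,1],
  [0,0,0,0,0,0,1],
  [0,0,0,0,0,0,1],
  [0,0,0,0,0,0,1],
])

```text
time_s: 25.13
position: [0.565, 0.2882, 0.0192]
tcp_rot: [[-0.298, 0.955, 0.001], [0.955, 0.298, 0.0], [-0.0, 0.001, -1.0]]
force: [-0.2, 0.7, 2.2]
opening: 0.248
grasp_force: 29.9
```

Emit:
step_arm([
  [0,0,-0.05,0,0,0,1],
  [0,0,-0.12,0,0,0,1],
  [0,0,-0.2,0,0,0,1],
  [0,0,-0.28,0,0,0,1],
  [0,0,-0.35,0,0,0,1],
  [0,0,-0.375,0,0,0,1],
  [0,0,-0.375,0,0,0,1],
])

```text
time_s: 25.72
position: [0.5657, 0.2885, 0.133]
tcp_rot: [[-0.298, 0.954, 0.004], [0.954, 0.298, 0.001], [0.0, 0.004, -1.0]]
force: [0.2, -0.3, -1.7]
opening: 0.244
grasp_force: 29.9
```

Emit:
step_arm([
  [-0.04,-0.02,0,0,0,0.13,1],
  [-0.07,-0.04,0,0,0,0.26,1],
  [-0.1,-0.055,0,0,0,0.4,1],
  [-0.13,-0.075,0,0,0,0.53,1],
  [-0.16,-0.09,0,0,0,0.66,1],
  [-0.19,-0.11,0,0,0,0.78,1],
  [-0.224,-0.126,0,0,0,0.896,1],
])

```text
time_s: 26.3
position: [0.5466, 0.2119, 0.1288]
tcp_rot: [[0.394, 0.919, -0.004], [0.919, -0.394, -0.001], [-0.002, -0.004, -1.0]]
force: [0.5, -0.5, -1.3]
opening: 0.246
grasp_force: 29.9
```

Emit:
step_arm([
  [-0.036,0.007,0,0,0,0.13,1],
  [-0.07,0.014,0,0,0,0.26,1],
  [-0.11,0.02,0,0,0,0.4,1],
  [-0.145,0.03,0,0,0,0.53,1],
  [-0.18,0.035,0,0,0,0.66,1],
  [-0.22,0.04,0,0,0,0.78,1],
  [-0.252,0.049,0,0,0,0.896,1],
])

```text
time_s: 26.88
position: [0.5304, 0.1365, 0.129]
tcp_rot: [[0.895, 0.445, -0.005], [0.445, -0.895, -0.0], [-0.004, -0.002, -1.0]]
force: [0.4, -0.2, -0.9]
opening: 0.247
grasp_force: 29.9
```

Emit:
step_arm([
  [-0.02,0.03,0,0,0,0.13,1],
  [-0.045,0.06,0,0,0,0.26,1],
  [-0.07,0.09,0,0,0,0.4,1],
  [-0.09,0.115,0,0,0,0.53,1],
  [-0.115,0.145,0,0,0,0.66,1],
  [-0.14,0.17,0,0,0,0.78,1],
  [-0.161,0.2,0,0,0,0.896,1],
])

```text
time_s: 27.47
position: [0.5144, 0.0616, 0.1292]
tcp_rot: [[0.971, -0.24, -0.004], [-0.24, -0.971, 0.0], [-0.004, 0.001, -1.0]]
force: [-0.3, 0.3, -1.9]
opening: 0.247
grasp_force: 29.9
```

Emit:
step_arm([
  [0,0.037,0,0,0,0.13,1],
  [0,0.07,0,0,0,0.26,1],
  [0,0.11,0,0,0,0.4,1],
  [0,0.15,0,0,0,0.53,1],
  [0.007,0.18,0,0,0,0.66,1],
  [0.007,0.22,0,0,0,0.78,1],
  [0.007,0.257,0,0,0,0.896,1],
])

```text
time_s: 28.05
position: [0.4989, -0.0138, 0.1293]
tcp_rot: [[0.585, -0.811, -0.003], [-0.811, -0.585, 0.001], [-0.003, 0.002, -1.0]]
force: [0.1, 0.1, -1.6]
opening: 0.245
grasp_force: 29.9
```

Emit:
step_arm([
  [0.025,0.027,0,0,0,0.13,1],
  [0.05,0.055,0,0,0,0.26,1],
  [0.07,0.08,0,0,0,0.4,1],
  [0.1,0.11,0,0,0,0.53,1],
  [0.12,0.135,0,0,0,0.66,1],
  [0.15,0.165,0,0,0,0.78,1],
  [0.172,0.191,0,0,0,0.896,1],
  [0.172,0.191,0,0,0,0.896,1],
])

```text
time_s: 28.72
position: [0.4831, -0.0901, 0.1295]
tcp_rot: [[-0.078, -0.997, -0.003], [-0.997, 0.078, 0.001], [-0.0, 0.003, -1.0]]
force: [-0.0, -0.0, -2.5]
opening: 0.247
grasp_force: 29.9
```

```bash
python3 - <<'E'
from h import *
T=tuple(tray(-.046,-.064)); s=read_state();print(s['position'],s['opening'],s['joint_positions'].round(1))
snap('wrist','w11')
R=s['tcp_rot'];p=s['position']
print('handle end expected',proj('w11',p+R@np.array([.075,0,-.002])),proj('w11',p+R@np.array([0.02,0,-.002])))
i=cv2.imread('pics/w11.png');h=cv2.cvtColor(i,cv2.COLOR_BGR2HSV)
for v in range(120,245,5): print(v,i[v,322].tolist(),end=' ')
plan([(*T,.06,-94,1)])
E
```

```text
[ 0.48313939 -0.09007011  0.12951997] 0.24665030961698617 [-23.6  28.7 106.1  -0.   45.3 160.9]
handle end expected [320.33435859 109.07359321] [320.29403456 221.7999222 ]
120 [110, 118, 128] 125 [109, 119, 127] 130 [108, 113, 124] 135 [106, 116, 130] 140 [112, 120, 132] 145 [110, 114, 128] 150 [111, 121, 134] 155 [108, 120, 133] 160 [110, 117, 129] 165 [113, 121, 131] 170 [114, 118, 130] 175 [107, 116, 126] 180 [110, 116, 128] 185 [112, 122, 132] 190 [109, 117, 126] 195 [116, 122, 132] 200 [115, 121, 131] 205 [114, 119, 129] 210 [115, 119, 132] 215 [113, 127, 131] 220 [116, 124, 134] 225 [115, 120, 132] 230 [112, 120, 129] 235 [133, 142, 158] 240 [191, 209, 220]   [-0.000, -0.010, 0.232, 0,0, -0.006, 1.00] rows 1.7
 -> [ 4.86e-01 -8.90e-02  6.00e-02 -9.40e+01  1.00e+00]
```

```bash
python3 - <<'E'
from h import *
i=cv2.imread('pics/w11.png');print([(v,i[v,321].tolist()) for v in range(60,124,4)])
print([(u,i[150,u].tolist()) for u in range(280,366,5)])
d=np.load('pics/w11.npz'); s=read_state(); R=s['tcp_rot'];p=s['position']
for x in (.06,.065,.07,.075,.08,.085): print(x,proj('w11',p+R@np.array([x,0,-.005+.011]))[1],proj('w11',p+R@np.array([x,0,-.005]))[1])
E
```

```text
[(60, [227, 242, 251]), (64, [225, 242, 250]), (68, [226, 242, 251]), (72, [226, 240, 251]), (76, [221, 240, 250]), (80, [227, 242, 250]), (84, [189, 217, 237]), (88, [124, 145, 168]), (92, [132, 155, 176]), (96, [136, 154, 173]), (100, [152, 159, 168]), (104, [84, 88, 95]), (108, [87, 96, 102]), (112, [98, 105, 117]), (116, [111, 117, 130]), (120, [114, 121, 132])]
[(280, [84, 83, 89]), (285, [87, 90, 92]), (290, [82, 84, 93]), (295, [74, 80, 86]), (300, [96, 101, 112]), (305, [101, 110, 122]), (310, [105, 112, 124]), (315, [101, 108, 117]), (320, [113, 120, 132]), (325, [105, 114, 124]), (330, [102, 115, 120]), (335, [94, 99, 111]), (340, [77, 80, 90]), (345, [163, 168, 178]), (350, [156, 166, 172]), (355, [158, 165, 172]), (360, [161, 165, 176]), (365, [164, 170, 179])]
0.06 142.14119393008684 144.63169686106625
0.065 131.87188817003675 133.67361488786122
0.07 121.42342943234196 122.51098957629178
0.075 110.79108834917615 111.13803996997169
0.08 99.969967610691 99.54876519307089
0.085 88.9549944436218 87.73693389216838
```

```bash
python3 - <<'E'
from h import *
plan([(.4862,-.086,.028,-94,1)])
E
```

```text
[-0.011, -0.009, 0.339, 0,0, -0.006, 1.00] rows 2.4
 -> [ 4.86e-01 -8.60e-02  2.80e-02 -9.40e+01  1.00e+00]
```

Emit:
step_arm([
  [-0.012,0,0.05,0,0,0,1],
  [-0.012,0,0.1,0,0,0,1],
  [-0.012,0,0.16,0,0,0,1],
  [-0.012,0,0.2,0,0,0,1],
  [-0.012,0,0.24,0,0,0,1],
  [-0.012,0,0.25,0,0,0,1],
  [-0.012,0,0.25,0,0,0,1],
  [-0.012,0,0.25,0,0,0,1],
])

```text
time_s: 29.43
position: [0.4844, -0.0849, 0.0558]
tcp_rot: [[-0.073, -0.997, -0.001], [-0.997, 0.073, 0.0], [-0.0, 0.001, -1.0]]
force: [0.9, -0.8, -1.5]
opening: 0.245
grasp_force: 29.9
```

```bash
python3 - <<'E'
from h import *
print(read_state()['position']);plan([(.4862,-.086,.028,-94,1)])
E
```

```text
[ 0.48438346 -0.08491568  0.05577876]
  [0.003, -0.006, 0.093, 0,0, -0.004, 1.00] rows 0.7
 -> [ 4.86e-01 -8.60e-02  2.80e-02 -9.40e+01  1.00e+00]
```

Emit:
step_arm([
  [0.003,-0.006,0.03,0,0,0,1],
  [0.003,-0.006,0.06,0,0,0,1],
  [0.003,-0.006,0.09,0,0,0,1],
  [0.003,-0.006,0.098,0,0,0,1],
  [0.003,-0.006,0.102,0,0,0,1],
  [0.003,-0.006,0.102,0,0,0,1],
  [0.003,-0.006,0.102,0,0,0,1],
])

```text
time_s: 30.02
position: [0.4856, -0.0862, 0.0252]
tcp_rot: [[-0.074, -0.997, -0.001], [-0.997, 0.074, 0.0], [-0.0, 0.001, -1.0]]
force: [-0.7, -0.4, 1.0]
opening: 0.251
grasp_force: 29.9
```

```bash
python3 - <<'E'
from h import *
s=read_state();print(s['position'],s['force'],s['moment']);plan([(.4862,-.086,.025,-94,1)])
E
```

```text
[ 0.48563906 -0.08621359  0.02520381] [-0.69081389 -0.36436602  0.96341439] [ 0.20593697  0.14914095 -0.00948281]
  [-0.001, -0.002, 0.001, 0,0, -0.006, 1.00] rows 0.0
 -> [ 4.86e-01 -8.60e-02  2.50e-02 -9.40e+01  1.00e+00]
```

Emit:
step_arm([
  [0,0,0,0,0,0,0.2],
  [0,0,0,0,0,0,0.2],
  [0,0,0,0,0,0,0.2],
  [0,0,0,0,0,0,0.2],
  [0,0,-0.06,0,0,0,0.2],
  [0,0,-0.16,0,0,0,0.2],
  [0,0,-0.3,0,0,0,0],
  [0,0,-0.5,0,0,0,0],
])

```text
time_s: 30.68
position: [0.4852, -0.0861, 0.1574]
tcp_rot: [[-0.074, -0.997, -0.003], [-0.997, 0.074, 0.001], [-0.001, 0.003, -1.0]]
force: [1.0, -0.6, -0.6]
opening: 0.467
grasp_force: 0.0
```

```bash
python3 - <<'E'
from h import *
snap('top','top3'); snap('wrist','w12')
s=read_state();print(s['position'],s['time_s'])
for f,ok in (('top2',1),('top3',1),('w12',0),('top0',1)):
  h=cv2.cvtColor(cv2.imread('pics/'+f+'.png'),cv2.COLOR_BGR2HSV); m=cv2.inRange(h,(3,110,50),(17,255,255))
  n,lab,st,c=cv2.connectedComponentsWithStats(m)
  for k in range(1,n):
    if st[k,4]>60:
      q=px(f,*c[k],.024)
      if .25<q[0]<.6 and q[1]<-.1:
        P=np.array([px(f,u,v,.024)[:2] for v,u in np.argwhere(lab==k)])*1000
        r=cv2.minAreaRect(P.astype(np.float32)); print(f,st[k],q.round(4),[np.round(x,1) for x in r])
        C=P.mean(0);w,V=np.linalg.eigh(np.cov((P-C).T));ax=V[:,1];t=(P-C)@ax;y=(P-C)@V[:,0]
        print(ax,[(round(float(a)),round(float(np.ptp(y[(t>=a)&(t<a+12)])),0)) for a in np.arange(t.min(),t.max(),12) if ((t>=a)&(t<a+12)).sum()>1])
E
```

```text
[ 0.4906036  -0.0881017   0.16258126] 30.7833
top2 [365 176  24   7 127] [ 0.5803 -0.1153  0.024 ] [array([ 582.3, -114.1]), array([20.4, 76.1]), np.float64(0.6)]
[-0.05077045  0.99871035] [(-37, 17.0), (-25, 17.0), (-13, 20.0), (-1, 17.0), (11, 17.0), (23, 17.0), (35, 14.0)]
top2 [ 599  191   41  101 2618] [ 0.4178 -0.9062  0.024 ] [array([ 397.3, -892.2]), array([129.6, 325.5]), np.float64(82.9)]
[-0.99903503  0.04392042] [(-135, 34.0), (-123, 60.0), (-111, 92.0), (-99, 128.0), (-87, 130.0), (-75, 127.0), (-63, 127.0), (-51, 127.0), (-39, 126.0), (-27, 123.0), (-15, 123.0), (-3, 120.0), (9, 119.0), (21, 116.0), (33, 116.0), (45, 115.0), (57, 112.0), (69, 112.0), (81, 108.0), (93, 70.0), (105, 51.0), (117, 41.0), (129, 25.0), (141, 13.0), (153, 6.0), (165, 0.0), (177, 1.0)]
top2 [411 229  51  23 460] [ 0.3804 -0.2947  0.024 ] [array([ 379. , -304.1]), array([164.8,  37.3]), np.float64(74.5)]
[0.28192833 0.95943547] [(-92, 22.0), (-80, 24.0), (-68, 22.0), (-56, 23.0), (-44, 23.0), (-32, 22.0), (-20, 23.0), (-8, 23.0), (4, 35.0), (16, 36.0), (28, 35.0), (40, 36.0), (52, 36.0), (64, 37
[... 1189 characters left out ...]
-25, 21.0), (-13, 20.0), (-1, 18.0), (11, 14.0), (23, 20.0), (35, 14.0)]
top0 [626 191  14  17 166] [ 0.5235 -0.9551  0.024 ] [array([ 523. , -956.9]), array([43., 53.]), np.float64(15.7)]
[-0.85333168  0.52136844] [(-35, 11.0), (-23, 28.0), (-11, 46.0), (1, 44.0), (13, 28.0), (25, 11.0)]
top0 [600 210  10  14  95] [ 0.4661 -0.854   0.024 ] [array([ 465.3, -853.9]), array([29.1, 43.9]), np.float64(83.8)]
[-0.91351044  0.40681527] [(-23, 21.0), (-11, 31.0), (1, 28.0), (13, 16.0)]
top0 [411 229  23  14 206] [ 0.3958 -0.2531  0.024 ] [array([ 392.1, -257.4]), array([68.1, 39.5]), np.float64(73.6)]
[0.00683595 0.99997663] [(-41, 13.0), (-29, 23.0), (-17, 32.0), (-5, 39.0), (7, 42.0), (19, 36.0)]
```

```bash
python3 - <<'E'
from h import *
plan([(.352,-.395,.17,73.5,0)])
E
```

```text
[0.264, 0.096, -0.006, 0,0, -0.932, 0.00] rows 5.9
  [0.132, 0.248, -0.006, 0,0, -0.932, 0.00] rows 5.9
  [-0.068, 0.272, -0.006, 0,0, -0.932, 0.00] rows 5.9
  [-0.232, 0.157, -0.006, 0,0, -0.932, 0.00] rows 5.9
 -> [ 0.352 -0.395  0.17  73.5    0.   ]
```

Emit:
step_arm([
  [0.264,0.096,0,0,0,-0.932,0],
  [0.264,0.096,0,0,0,-0.932,0],
  [0.264,0.096,0,0,0,-0.932,0],
  [0.264,0.096,0,0,0,-0.932,0],
  [0.264,0.096,0,0,0,-0.932,0],
  [0.264,0.096,0,0,0,-0.932,0],
  [0.264,0.096,0,0,0,-0.932,0],
])

```text
time_s: 31.37
position: [0.4511, -0.1632, 0.156]
tcp_rot: [[0.613, -0.79, -0.001], [-0.79, -0.613, 0.001], [-0.001, 0.0, -1.0]]
force: [-0.4, 0.0, -0.3]
opening: 0.505
grasp_force: 0.0
```

Emit:
step_arm([
  [0.132,0.248,-0.01,0,0,-0.932,0],
  [0.132,0.248,-0.01,0,0,-0.932,0],
  [0.132,0.248,-0.01,0,0,-0.932,0],
  [0.132,0.248,-0.01,0,0,-0.932,0],
  [0.132,0.248,-0.01,0,0,-0.932,0],
  [0.132,0.248,-0.01,0,0,-0.932,0],
  [0.132,0.248,-0.01,0,0,-0.932,0],
])

```text
time_s: 31.95
position: [0.4165, -0.2399, 0.1591]
tcp_rot: [[0.984, -0.18, -0.001], [-0.18, -0.984, 0.001], [-0.001, -0.001, -1.0]]
force: [-0.1, -0.2, -0.8]
opening: 0.502
grasp_force: 0.0
```

Emit:
step_arm([
  [-0.068,0.272,-0.01,0,0,-0.932,0],
  [-0.068,0.272,-0.01,0,0,-0.932,0],
  [-0.068,0.272,-0.01,0,0,-0.932,0],
  [-0.068,0.272,-0.01,0,0,-0.932,0],
  [-0.068,0.272,-0.01,0,0,-0.932,0],
  [-0.068,0.272,-0.01,0,0,-0.932,0],
  [-0.068,0.272,-0.01,0,0,-0.932,0],
])

```text
time_s: 32.53
position: [0.382, -0.3165, 0.1623]
tcp_rot: [[0.853, 0.522, -0.0], [0.522, -0.853, 0.001], [-0.0, -0.001, -1.0]]
force: [-0.0, 0.6, -0.3]
opening: 0.502
grasp_force: 0.0
```

Emit:
step_arm([
  [-0.232,0.157,-0.01,0,0,-0.932,0],
  [-0.232,0.157,-0.01,0,0,-0.932,0],
  [-0.232,0.157,-0.01,0,0,-0.932,0],
  [-0.232,0.157,-0.01,0,0,-0.932,0],
  [-0.232,0.157,-0.01,0,0,-0.932,0],
  [-0.232,0.157,-0.01,0,0,-0.932,0],
  [-0.232,0.157,-0.01,0,0,-0.932,0],
  [-0.232,0.157,-0.01,0,0,-0.932,0],
])

```text
time_s: 33.2
position: [0.3476, -0.393, 0.1654]
tcp_rot: [[0.29, 0.957, -0.0], [0.957, -0.29, 0.0], [0.0, -0.0, -1.0]]
force: [-0.2, 0.4, 0.7]
opening: 0.503
grasp_force: 0.0
```

```bash
cat > blob.py <<'E'
from h import *
def blob(f,lo,hi,z,near,vmax=240,step=10):
  h=cv2.cvtColor(cv2.imread('pics/'+f+'.png'),cv2.COLOR_BGR2HSV); m=cv2.inRange(h,lo,hi); m[vmax:]=0
  n,lab,st,c=cv2.connectedComponentsWithStats(m)
  for k in range(1,n):
    if st[k,4]>150 and np.linalg.norm(px(f,*c[k],z)[:2]-near)<.12:
        P=np.array([px(f,u,v,z)[:2] for v,u in np.argwhere(lab==k)])*1000
        print(f,st[k],[np.round(x,1) for x in cv2.minAreaRect(P.astype(np.float32))])
        C=P.mean(0);w,V=np.linalg.eigh(np.cov((P-C).T));ax=V[:,1]*np.sign(V[1,1]);nn=np.array([-ax[1],ax[0]]);t=(P-C)@ax;y=(P-C)@nn
        print('C',C,'yaw',np.degrees(np.arctan2(ax[1],ax[0])),'t',t.min(),t.max())
        print([(round(float(a)),round(float(y[s].min())),round(float(y[s].max()))) for a in np.arange(t.min(),t.max(),step) if (s:=(t>=a)&(t<a+step)).sum()>1])
E
python3 - <<'E'
from blob import *
s=read_state();print(s['position'],s['joint_positions'].round(1))
snap('wrist','w13'); blob('w13',(3,110,40),(17,255,255),.024,(.379,-.304))
E
```

```text
[ 0.34758431 -0.39295214  0.1654358 ] [-60.7  27.3  99.9   0.   52.8 -43.8]
w13 [ 300    0   50  180 6113] [array([ 376.8, -311.1]), array([147.3,  39.7]), np.float64(73.7)]
C [ 381.12590073 -296.64162371] yaw 73.96416181555932 t -88.7342255850931 58.65068161259422
[(-89, -11, 11), (-79, -11, 12), (-69, -11, 12), (-59, -11, 11), (-49, -11, 11), (-39, -11, 11), (-29, -11, 12), (-19, -11, 12), (-9, -12, 11), (1, -20, 19), (11, -20, 19), (21, -19, 20), (31, -19, 20), (41, -20, 19), (51, -20, 20)]
```

```bash
python3 - <<'E'
from h import *
S=(.3797,-.302); T=tuple(tray(0,.119)); print(T)
plan([(*S,.08,74,0),(*S,.0175,74,0)])
plan([(*S,.13,74,1),(*T,.13,-4.05,1)],(*S,.0175,74))
E
```

```text
(np.float64(0.5450046113258088), np.float64(0.08990283277353614))
  [0.321, 0.015, 0.285, 0,0, -0.018, 0.00] rows 3.1
 -> [ 0.38  -0.302  0.08  74.     0.   ]
  [0.000, 0.000, 0.208, 0,0, -0.000, 0.00] rows 1.5
 -> [ 3.80e-01 -3.02e-01  1.80e-02  7.40e+01  0.00e+00]
  [0.000, 0.000, -0.375, 0,0, 0.000, 1.00] rows 2.7
 -> [ 0.38  -0.302  0.13  74.     1.   ]
  [0.704, 0.085, -0.000, 0,0, 0.867, 1.00] rows 5.5
  [0.600, -0.377, -0.000, 0,0, 0.867, 1.00] rows 5.5
 -> [ 0.545  0.09   0.13  -4.05   1.   ]
```

Emit:
step_arm([
  [0.32,0.015,0.285,0,0,-0.018,0],
  [0.32,0.015,0.285,0,0,-0.018,0],
  [0.32,0.015,0.285,0,0,-0.018,0],
  [0.32,0.015,0.285,0,0,-0.018,0],
  [0.32,0.015,0.285,0,0,-0.018,0],
  [0.32,0.015,0.285,0,0,-0.018,0],
])

```text
time_s: 33.75
position: [0.3798, -0.3032, 0.0803]
tcp_rot: [[0.271, 0.962, 0.001], [0.962, -0.271, -0.001], [-0.001, 0.001, -1.0]]
force: [-0.5, -0.0, 0.0]
opening: 0.498
grasp_force: 0.0
```

Emit:
step_arm([
  [0,0,0.05,0,0,0,0],
  [0,0,0.1,0,0,0,0],
  [0,0,0.15,0,0,0,0],
  [0,0,0.19,0,0,0,0],
  [0,0,0.208,0,0,0,0],
  [0,0,0.208,0,0,0,0],
])

```text
time_s: 34.25
position: [0.3793, -0.3042, 0.0177]
tcp_rot: [[0.273, 0.962, 0.001], [0.962, -0.273, -0.001], [-0.001, 0.001, -1.0]]
force: [0.5, 0.0, 1.0]
opening: 0.498
grasp_force: 0.0
```

Emit:
step_arm([
  [0,0,0,0,0,0,1],
  [0,0,0,0,0,0,1],
  [0,0,0,0,0,0,1],
  [0,0,0,0,0,0,1],
  [0,0,0,0,0,0,1],
  [0,0,0,0,0,0,1],
])

```text
time_s: 34.75
position: [0.3795, -0.303, 0.0185]
tcp_rot: [[0.271, 0.963, 0.001], [0.963, -0.271, -0.001], [-0.001, 0.001, -1.0]]
force: [-1.0, 0.4, 5.5]
opening: 0.271
grasp_force: 30.0
```

Emit:
step_arm([
  [0,0,-0.05,0,0,0,1],
  [0,0,-0.12,0,0,0,1],
  [0,0,-0.2,0,0,0,1],
  [0,0,-0.28,0,0,0,1],
  [0,0,-0.35,0,0,0,1],
  [0,0,-0.375,0,0,0,1],
  [0,0,-0.375,0,0,0,1],
])

```text
time_s: 35.33
position: [0.3798, -0.3032, 0.1318]
tcp_rot: [[0.27, 0.963, 0.002], [0.963, -0.27, -0.003], [-0.002, 0.003, -1.0]]
force: [-0.0, 0.5, -2.2]
opening: 0.272
grasp_force: 30.0
```

Emit:
step_arm([
  [0.09,0.01,0,0,0,0.11,1],
  [0.18,0.02,0,0,0,0.22,1],
  [0.27,0.03,0,0,0,0.33,1],
  [0.36,0.043,0,0,0,0.44,1],
  [0.45,0.054,0,0,0,0.55,1],
  [0.54,0.065,0,0,0,0.66,1],
  [0.63,0.076,0,0,0,0.77,1],
  [0.704,0.085,0,0,0,0.867,1],
])

```text
time_s: 36.0
position: [0.46, -0.1038, 0.1286]
tcp_rot: [[0.818, 0.575, -0.003], [0.575, -0.818, 0.002], [-0.002, -0.003, -1.0]]
force: [-0.1, -1.2, -1.4]
opening: 0.271
grasp_force: 30.0
```

Emit:
step_arm([
  [0.08,-0.05,0,0,0,0.12,1],
  [0.17,-0.105,0,0,0,0.25,1],
  [0.26,-0.16,0,0,0,0.37,1],
  [0.34,-0.215,0,0,0,0.5,1],
  [0.43,-0.27,0,0,0,0.62,1],
  [0.52,-0.33,0,0,0,0.75,1],
  [0.602,-0.38,0,0,0,0.867,1],
  [0.602,-0.38,0,0,0,0.867,1],
])

```text
time_s: 36.67
position: [0.5435, 0.0958, 0.1286]
tcp_rot: [[0.998, -0.063, 0.001], [-0.063, -0.998, 0.002], [0.0, -0.002, -1.0]]
force: [-0.1, 0.3, -1.7]
opening: 0.271
grasp_force: 30.0
```

Emit:
step_arm([
  [0,0,0.06,0,0,0,1],
  [0,0,0.12,0,0,0,1],
  [0,0,0.18,0,0,0,1],
  [0,0,0.22,0,0,0,1],
  [0,0,0.22,0,0,0,1],
  [0,0,0.22,0,0,0,1],
  [0,0,0.22,0,0,0,1],
])

```text
time_s: 37.25
position: [0.5421, 0.0911, 0.064]
tcp_rot: [[0.998, -0.065, -0.001], [-0.065, -0.998, 0.0], [-0.001, 0.0, -1.0]]
force: [-0.1, -0.4, -1.7]
opening: 0.272
grasp_force: 30.0
```

```bash
python3 - <<'E'
from blob import *
s=read_state();R=s['tcp_rot'];p=s['position'];print(p,s['opening'])
snap('wrist','w14'); T=tray(0,.119)
blob('w14',(3,110,30),(17,255,255),p[2]+.006,T+[.05,0])
print('head end expect',proj('w14',p+R@np.array([.084,0,-.008])))
plan([(*T,.028,-4.05,1)])
E
```

```text
[0.54211315 0.09108997 0.06396366] 0.27208116480713807
w14 [  277    90    89   150 12347] [array([590.7,  88.6]), array([39.5, 70.8]), np.float64(86.1)]
C [593.07591313  88.36991046] yaw 176.11854032252933 t -33.07216703555873 37.76520714688364
[(-33, -20, 20), (-23, -20, 20), (-13, -19, 20), (-3, -20, 20), (7, -20, 20), (17, -19, 20), (27, -20, 20), (37, -12, 11)]
head end expect [322.15529736  90.08946123]
  [0.008, 0.004, 0.122, 0,0, 0.007, 1.00] rows 0.9
 -> [ 0.545  0.09   0.028 -4.05   1.   ]
```

Emit:
step_arm([
  [0.009,0.004,0.03,0,0,0,1],
  [0.009,0.004,0.06,0,0,0,1],
  [0.009,0.004,0.09,0,0,0,1],
  [0.009,0.004,0.11,0,0,0,1],
  [0.009,0.004,0.12,0,0,0,1],
  [0.009,0.004,0.12,0,0,0,1],
  [0.009,0.004,0.12,0,0,0,1],
])

```text
time_s: 37.88
position: [0.5447, 0.09, 0.0279]
tcp_rot: [[0.998, -0.065, -0.001], [-0.065, -0.998, 0.0], [-0.001, -0.0, -1.0]]
force: [1.1, 0.3, -1.3]
opening: 0.269
grasp_force: 30.0
```

Emit:
step_arm([
  [0,0,0.006,0,0,0,1],
  [0,0,0.012,0,0,0,1],
  [0,0,0.012,0,0,0,1],
  [0,0,0.012,0,0,0,1],
])

```text
time_s: 38.22
position: [0.5449, 0.09, 0.0248]
tcp_rot: [[0.998, -0.065, 0.0], [-0.065, -0.998, 0.0], [0.0, -0.0, -1.0]]
force: [1.1, -0.5, -1.2]
opening: 0.273
grasp_force: 30.0
```

Emit:
step_arm([
  [0,0,0.005,0,0,0,1],
  [0,0,0.005,0,0,0,1],
  [0,0,0.005,0,0,0,1],
])

```text
time_s: 38.47
position: [0.5451, 0.09, 0.0245]
tcp_rot: [[0.998, -0.065, 0.001], [-0.065, -0.998, -0.0], [0.001, 0.0, -1.0]]
force: [-1.6, 0.3, 6.9]
opening: 0.27
grasp_force: 30.0
```

Emit:
step_arm([
  [0,0,0,0,0,0,0.2],
  [0,0,0,0,0,0,0.2],
  [0,0,0,0,0,0,0.2],
  [0,0,0,0,0,0,0.2],
  [0,0,-0.06,0,0,0,0.2],
  [0,0,-0.16,0,0,0,0.2],
  [0,0,-0.3,0,0,0,0],
  [0,0,-0.48,0,0,0,0],
])

```text
time_s: 39.13
position: [0.5437, 0.09, 0.1547]
tcp_rot: [[0.998, -0.065, -0.004], [-0.065, -0.998, 0.0], [-0.004, 0.0, -1.0]]
force: [0.8, 0.7, 0.3]
opening: 0.465
grasp_force: 0.0
```

```bash
python3 - <<'E'
from blob import *
plan([(.546,-.195,.17,-73.4,0)])
E
```

```text
[0.035, 0.474, -0.025, 0,0, 0.774, 0.00] rows 4.9
  [0.299, 0.369, -0.025, 0,0, 0.774, 0.00] rows 4.9
 -> [  0.546  -0.195   0.17  -73.4     0.   ]
```

Emit:
step_arm([
  [0.035,0.474,-0.025,0,0,0.774,0],
  [0.035,0.474,-0.025,0,0,0.774,0],
  [0.035,0.474,-0.025,0,0,0.774,0],
  [0.035,0.474,-0.025,0,0,0.774,0],
  [0.035,0.474,-0.025,0,0,0.774,0],
  [0.035,0.474,-0.025,0,0,0.774,0],
])

```text
time_s: 39.63
position: [0.5461, -0.0543, 0.1619]
tcp_rot: [[0.779, -0.627, 0.0], [-0.627, -0.779, 0.0], [0.0, -0.0, -1.0]]
force: [-0.5, -0.3, 0.4]
opening: 0.498
grasp_force: 0.0
```

Emit:
step_arm([
  [0.3,0.37,-0.025,0,0,0.774,0],
  [0.3,0.37,-0.025,0,0,0.774,0],
  [0.3,0.37,-0.025,0,0,0.774,0],
  [0.3,0.37,-0.025,0,0,0.774,0],
  [0.3,0.37,-0.025,0,0,0.774,0],
  [0.3,0.37,-0.025,0,0,0.774,0],
  [0.3,0.37,-0.025,0,0,0.774,0],
  [0.3,0.37,-0.025,0,0,0.774,0],
])

```text
time_s: 40.3
position: [0.547, -0.1941, 0.1692]
tcp_rot: [[0.291, -0.957, -0.001], [-0.957, -0.291, 0.001], [-0.001, 0.001, -1.0]]
force: [0.5, 0.2, 0.1]
opening: 0.497
grasp_force: 0.0
```

```bash
python3 - <<'E'
from h import *
s=read_state();p=s['position'];print(p,s['joint_positions'].round(1))
snap('wrist','w15'); i=cv2.imread('pics/w15.png')
c=np.array([.5744,-.2961]);a=np.radians(106.6);R=np.array([[np.cos(a),-np.sin(a)],[np.sin(a),np.cos(a)]])
for x,y,z,col in [(.055,.038,.028,(0,0,255)),(.055,-.038,.028,(0,0,255)),(-.055,.027,.014,(0,0,255)),(-.055,-.027,.014,(0,0,255)),(.03,.011,.031,(255,0,0)),(.03,-.011,.031,(255,0,0)),(-.03,.011,.031,(255,0,0)),(-.03,-.011,.031,(255,0,0))]:
    u=proj('w15',[*(c+R@[x,y]),z]); print((x,y,z),u.round(1)); cv2.circle(i,tuple(int(k) for k in u.round()),2,col,1)
# tall montage: drawer close-up left, tray pic w15 whole right
cv2.imwrite('pics/w15b.png',cv2.resize(i[:250,200:460],(780,600 if 0 else 750))[:600])
E
```

```text
[ 0.54704547 -0.19405402  0.16915966] [-30.6  30.8  91.7   0.   57.6 132.5]
(0.055, 0.038, 0.028) [366.6 136. ]
(0.055, -0.038, 0.028) [281.8 135.5]
(-0.055, 0.027, 0.014) [357.2   1.8]
(-0.055, -0.027, 0.014) [293.2   1.4]
(0.03, 0.011, 0.031) [337.2 106.8]
(0.03, -0.011, 0.031) [311.8 106.7]
(-0.03, 0.011, 0.031) [338.7  30.1]
(-0.03, -0.011, 0.031) [311.7  30. ]
```

View pics/w15b.png

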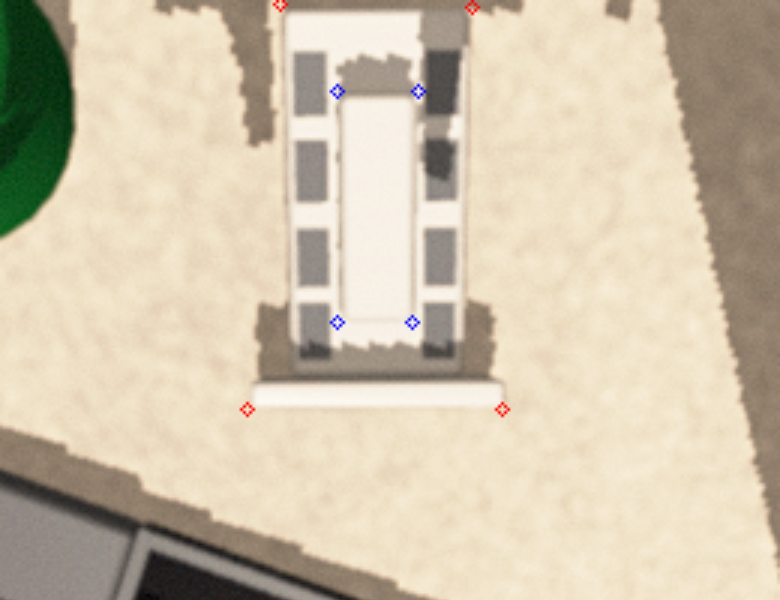

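```bash
python3 - <<'E'
from h import *
S=(.5744,-.2961)
plan([(*S,.045,-73.4,0)])
E
```

```text
[0.352, 0.012, 0.414, 0,0, 0.006, 0.00] rows 3.9
 -> [ 5.74e-01 -2.96e-01  4.50e-02 -7.34e+01  0.00e+00]
```

Emit:
step_arm([
  [0.352,0.012,0.1,0,0,0,0],
  [0.352,0.012,0.2,0,0,0,0],
  [0.352,0.012,0.3,0,0,0,0],
  [0.352,0.012,0.37,0,0,0,0],
  [0.352,0.012,0.414,0,0,0,0],
  [0.352,0.012,0.414,0,0,0,0],
  [0.352,0.012,0.414,0,0,0,0],
  [0.352,0.012,0.414,0,0,0,0],
])

```text
time_s: 41.02
position: [0.5752, -0.2969, 0.0472]
tcp_rot: [[0.288, -0.958, 0.002], [-0.958, -0.288, -0.001], [0.002, -0.002, -1.0]]
force: [0.1, -0.2, -0.1]
opening: 0.498
grasp_force: 0.0
```

Emit:
step_arm([
  [0,0,0.01,0,0,0,0],
  [0,0,0.02,0,0,0,0],
  [0,0,0.02,0,0,0,0],
])

```text
time_s: 41.27
position: [0.5746, -0.2974, 0.0405]
tcp_rot: [[0.287, -0.958, 0.001], [-0.958, -0.287, -0.001], [0.001, -0.001, -1.0]]
force: [-0.0, -0.5, 0.1]
opening: 0.5
grasp_force: 0.0
```

Emit:
step_arm([
  [0,0,0.01,0,0,0,0],
  [0,0,0.01,0,0,0,0],
  [0,0,0.01,0,0,0,0],
])

```text
time_s: 41.52
position: [0.574, -0.2976, 0.0364]
tcp_rot: [[0.286, -0.958, -0.0], [-0.958, -0.286, 0.0], [-0.0, 0.0, -1.0]]
force: [0.3, 0.0, -0.1]
opening: 0.497
grasp_force: 0.0
```

Emit:
step_arm([
  [0,0,0.005,0,0,0,0],
  [0,0,0.005,0,0,0,0],
  [0,0,0.005,0,0,0,0],
])

```text
time_s: 41.77
position: [0.574, -0.2977, 0.0347]
tcp_rot: [[0.286, -0.958, -0.0], [-0.958, -0.286, 0.0], [-0.0, 0.0, -1.0]]
force: [-0.2, -0.8, 0.1]
opening: 0.499
grasp_force: 0.0
```

Emit:
step_arm([
  [0,0,0.007,0,0,0,0],
  [0,0,0.007,0,0,0,0],
  [0,0,0.007,0,0,0,0],
])

```text
time_s: 42.02
position: [0.574, -0.2976, 0.0325]
tcp_rot: [[0.286, -0.958, -0.0], [-0.958, -0.286, 0.0], [-0.0, 0.0, -1.0]]
force: [-0.7, -0.1, -0.8]
opening: 0.5
grasp_force: 0.0
```

Emit:
step_arm([
  [0,0,0.007,0,0,0,0],
  [0,0,0.007,0,0,0,0],
  [0,0,0.007,0,0,0,0],
])

```text
time_s: 42.27
position: [0.574, -0.2976, 0.0304]
tcp_rot: [[0.286, -0.958, -0.0], [-0.958, -0.286, 0.0], [-0.0, 0.0, -1.0]]
force: [0.6, 0.6, 0.1]
opening: 0.499
grasp_force: 0.0
```

Emit:
step_arm([
  [0,0,0.007,0,0,0,0],
  [0,0,0.007,0,0,0,0],
  [0,0,0.007,0,0,0,0],
])

```text
time_s: 42.52
position: [0.574, -0.2976, 0.0283]
tcp_rot: [[0.286, -0.958, -0.0], [-0.958, -0.286, 0.0], [-0.0, 0.0, -1.0]]
force: [0.1, -0.0, -0.1]
opening: 0.505
grasp_force: 0.0
```

Emit:
step_arm([
  [0,0,0,0,0,0,1],
  [0,0,0,0,0,0,1],
  [0,0,0,0,0,0,1],
  [0,0,0,0,0,0,1],
  [0,0,0,0,0,0,1],
  [0,0,0,0,0,0,1],
])

```text
time_s: 43.02
position: [0.5741, -0.2977, 0.0286]
tcp_rot: [[0.286, -0.958, -0.0], [-0.958, -0.286, -0.0], [0.0, 0.0, -1.0]]
force: [0.1, -0.1, -0.5]
opening: 0.249
grasp_force: 30.0
```

Emit:
step_arm([
  [0,0,-0.05,0,0,0,1],
  [0,0,-0.12,0,0,0,1],
  [0,0,-0.2,0,0,0,1],
  [0,0,-0.28,0,0,0,1],
  [0,0,-0.35,0,0,0,1],
  [0,0,-0.375,0,0,0,1],
  [0,0,-0.375,0,0,0,1],
])

```text
time_s: 43.6
position: [0.5753, -0.2985, 0.1432]
tcp_rot: [[0.286, -0.958, 0.004], [-0.958, -0.286, -0.003], [0.004, -0.003, -1.0]]
force: [-0.5, 0.2, -1.1]
opening: 0.241
grasp_force: 30.0
```

```bash
python3 - <<'E'
from h import *
print(read_state()['position']);T=tuple(tray(.046,-.084))
plan([(*T,.14,85.95,1)])
E
```

```text
[ 0.57532103 -0.29853357  0.14323551]
  [-0.146, -0.045, 0.003, 0,0, -0.885, 1.00] rows 5.6
  [-0.083, -0.127, 0.003, 0,0, -0.885, 1.00] rows 5.6
  [0.018, -0.151, 0.003, 0,0, -0.885, 1.00] rows 5.6
  [0.110, -0.105, 0.003, 0,0, -0.885, 1.00] rows 5.6
 -> [ 0.577 -0.116  0.14  85.95   1.   ]
```

Emit:
step_arm([
  [-0.02,-0.01,0,0,0,-0.13,1],
  [-0.04,-0.02,0,0,0,-0.26,1],
  [-0.07,-0.025,0,0,0,-0.4,1],
  [-0.09,-0.03,0,0,0,-0.53,1],
  [-0.11,-0.035,0,0,0,-0.66,1],
  [-0.13,-0.04,0,0,0,-0.78,1],
  [-0.146,-0.045,0,0,0,-0.885,1],
])

```text
time_s: 44.18
position: [0.5732, -0.2506, 0.1387]
tcp_rot: [[0.836, -0.549, -0.004], [-0.549, -0.836, 0.002], [-0.004, -0.0, -1.0]]
force: [0.0, 0.8, -0.9]
opening: 0.247
grasp_force: 30.0
```

Emit:
step_arm([
  [-0.01,-0.02,0,0,0,-0.13,1],
  [-0.025,-0.04,0,0,0,-0.26,1],
  [-0.04,-0.06,0,0,0,-0.4,1],
  [-0.05,-0.075,0,0,0,-0.53,1],
  [-0.06,-0.09,0,0,0,-0.66,1],
  [-0.07,-0.11,0,0,0,-0.78,1],
  [-0.083,-0.127,0,0,0,-0.885,1],
])

```text
time_s: 44.77
position: [0.5738, -0.2054, 0.1388]
tcp_rot: [[0.994, 0.114, -0.003], [0.114, -0.994, 0.002], [-0.003, -0.002, -1.0]]
force: [-0.2, -0.1, -1.0]
opening: 0.245
grasp_force: 30.0
```

Emit:
step_arm([
  [0,-0.02,0,0,0,-0.13,1],
  [0,-0.04,0,0,0,-0.26,1],
  [0.01,-0.07,0,0,0,-0.4,1],
  [0.01,-0.09,0,0,0,-0.53,1],
  [0.01,-0.11,0,0,0,-0.66,1],
  [0.018,-0.13,0,0,0,-0.78,1],
  [0.018,-0.151,0,0,0,-0.885,1],
])

```text
time_s: 45.35
position: [0.5744, -0.1599, 0.139]
tcp_rot: [[0.69, 0.724, -0.003], [0.724, -0.69, 0.002], [-0.001, -0.003, -1.0]]
force: [0.1, 0.2, -0.8]
opening: 0.242
grasp_force: 30.0
```

Emit:
step_arm([
  [0.015,-0.015,0,0,0,-0.13,1],
  [0.03,-0.03,0,0,0,-0.26,1],
  [0.05,-0.05,0,0,0,-0.4,1],
  [0.065,-0.06,0,0,0,-0.53,1],
  [0.08,-0.08,0,0,0,-0.66,1],
  [0.1,-0.09,0,0,0,-0.78,1],
  [0.11,-0.105,0,0,0,-0.885,1],
  [0.11,-0.105,0,0,0,-0.885,1],
])

```text
time_s: 46.02
position: [0.5738, -0.1135, 0.139]
tcp_rot: [[0.069, 0.998, -0.004], [0.998, -0.069, 0.002], [0.002, -0.004, -1.0]]
force: [-0.6, 0.2, -0.6]
opening: 0.242
grasp_force: 30.0
```

Emit:
step_arm([
  [0,0,0.06,0,0,0,1],
  [0,0,0.12,0,0,0,1],
  [0,0,0.18,0,0,0,1],
  [0,0,0.22,0,0,0,1],
  [0,0,0.22,0,0,0,1],
  [0,0,0.22,0,0,0,1],
  [0,0,0.22,0,0,0,1],
])

```text
time_s: 46.6
position: [0.5758, -0.1154, 0.0753]
tcp_rot: [[0.072, 0.997, 0.001], [0.997, -0.072, -0.0], [-0.0, 0.001, -1.0]]
force: [0.1, -0.4, -1.8]
opening: 0.249
grasp_force: 30.0
```

```bash
python3 - <<'E'
from h import *
s=read_state();p=s['position'];R=s['tcp_rot'];print(p,s['opening'],np.degrees(np.arctan2(R[1,0],R[0,0])),s['joint_positions'].round(1))
snap('wrist','w16'); i=cv2.imread('pics/w16.png')
# drawer body far end is at tool +x .055, half-width .027, top 17 mm below rib top -> tool z ~ +.006
for x,y in [(.055,0),(.055,.027),(.055,-.027)]: print(proj('w16',p+R@np.array([x,y,.0115])))
g=cv2.cvtColor(i,cv2.COLOR_BGR2GRAY)
print([(v,int(g[v,320]),int(g[v,300])) for v in range(120,236,3)])
for v in (165,180,195,210): print(v,[(u,int(g[v,u])) for u in range(250,392,4)])
T=tuple(tray(.046,-.084)); plan([(*T,.036,85.95,1)])
E
```

```text
[ 0.57584861 -0.11541744  0.07529119] 0.24923318976320935 85.8763975016612 [-22.2  39.   94.4   0.   46.5 -18.1]
[319.91729206 152.55456624]
[372.04573357 152.55953073]
[267.77579213 152.54960051]
[(120, 150, 151), (123, 146, 150), (126, 146, 149), (129, 150, 150), (132, 51, 34), (135, 23, 15), (138, 15, 35), (141, 32, 32), (144, 26, 22), (147, 66, 44), (150, 229, 223), (153, 249, 250), (156, 246, 246), (159, 245, 245), (162, 244, 245), (165, 244, 245), (168, 244, 246), (171, 246, 245), (174, 244, 245), (177, 245, 246), (180, 243, 245), (183, 245, 246), (186, 244, 245), (189, 244, 245), (192, 245, 244), (195, 245, 244), (198, 211, 245), (201, 203, 231), (204, 221, 202), (207, 249, 231), (210, 246, 233), (213, 244, 233), (216, 244, 231), (219, 245, 229), (222, 245, 229), (225, 243, 227), (228, 243, 226), (231, 243, 225), (234, 243, 223)]
165 [(250, 146), (254, 146), (258, 144), (262, 145), (266, 143), (270, 202), (274, 244), (278, 245), (282, 246), (286, 247), (290, 246), (294, 245), (298, 245), (302, 246), (306, 245), (310, 246), (314, 244), (318, 245), (322, 245), (326, 244), (330, 
[... 904 characters left out ...]
(342, 245), (346, 156), (350, 144), (354, 141), (358, 147), (362, 145), (366, 220), (370, 73), (374, 72), (378, 68), (382, 144), (386, 140), (390, 114)]
210 [(250, 140), (254, 139), (258, 142), (262, 137), (266, 144), (270, 136), (274, 240), (278, 245), (282, 245), (286, 245), (290, 244), (294, 244), (298, 234), (302, 245), (306, 246), (310, 246), (314, 246), (318, 246), (322, 246), (326, 245), (330, 246), (334, 245), (338, 228), (342, 189), (346, 245), (350, 246), (354, 245), (358, 244), (362, 245), (366, 208), (370, 74), (374, 79), (378, 118), (382, 145), (386, 141), (390, 78)]
  [-0.001, 0.001, 0.133, 0,0, -0.001, 1.00] rows 1.0
 -> [ 5.770e-01 -1.160e-01  3.600e-02  8.595e+01  1.000e+00]
```

Emit:
step_arm([
  [-0.006,0.002,0.03,0,0,0,1],
  [-0.006,0.002,0.06,0,0,0,1],
  [-0.006,0.002,0.09,0,0,0,1],
  [-0.006,0.002,0.115,0,0,0,1],
  [-0.006,0.002,0.124,0,0,0,1],
  [-0.006,0.002,0.124,0,0,0,1],
  [-0.006,0.002,0.124,0,0,0,1],
])

```text
time_s: 47.23
position: [0.5757, -0.1169, 0.0374]
tcp_rot: [[0.071, 0.997, -0.001], [0.997, -0.071, 0.0], [0.0, -0.001, -1.0]]
force: [-0.0, 0.3, -0.7]
opening: 0.244
grasp_force: 30.0
```

Emit:
step_arm([
  [0,0,0.005,0,0,0,1],
  [0,0,0.01,0,0,0,1],
  [0,0,0.01,0,0,0,1],
  [0,0,0.01,0,0,0,1],
])

```text
time_s: 47.57
position: [0.576, -0.1169, 0.035]
tcp_rot: [[0.071, 0.997, 0.0], [0.997, -0.071, -0.0], [-0.0, 0.0, -1.0]]
force: [-0.8, 0.5, -1.7]
opening: 0.244
grasp_force: 30.0
```

Emit:
step_arm([
  [0,0,0.003,0,0,0,1],
  [0,0,0.003,0,0,0,1],
  [0,0,0.003,0,0,0,1],
])

```text
time_s: 47.82
position: [0.5761, -0.117, 0.0345]
tcp_rot: [[0.071, 0.997, 0.001], [0.997, -0.071, -0.0], [-0.0, 0.001, -1.0]]
force: [-1.3, -0.1, 3.2]
opening: 0.249
grasp_force: 30.0
```

Emit:
step_arm([
  [0,0,0,0,0,0,0.25],
  [0,0,0,0,0,0,0.25],
  [0,0,0,0,0,0,0.25],
  [0,0,0,0,0,0,0.25],
  [0,0,-0.06,0,0,0,0.25],
  [0,0,-0.16,0,0,0,0.25],
  [0,0,-0.3,0,0,0,0.25],
  [0,0,-0.4,0,0,0,1],
])

```text
time_s: 48.48
position: [0.5762, -0.1171, 0.1558]
tcp_rot: [[0.071, 0.997, 0.001], [0.997, -0.071, -0.0], [-0.0, 0.001, -1.0]]
force: [0.0, -0.7, 1.4]
opening: 0.346
grasp_force: 0.0
```

Emit:
step_arm([
  [-0.42,-0.09,-0.5,0,0,0,1],
  [-0.42,-0.09,-0.5,0,0,0,1],
  [-0.42,-0.09,-0.5,0,0,0,1],
  [-0.42,-0.09,-0.5,0,0,0,1],
  [-0.42,-0.09,-0.5,0,0,0,1],
  [-0.42,-0.09,-0.5,0,0,0,1],
  [-0.42,-0.09,-0.5,0,0,0,1],
  [-0.42,-0.09,-0.5,0,0,0,1],
])

```text
time_s: 49.15
position: [0.5393, -0.2398, 0.3027]
tcp_rot: [[0.071, 0.997, -0.002], [0.997, -0.071, 0.002], [0.002, -0.002, -1.0]]
force: [0.4, 0.3, 0.1]
opening: 0.005
grasp_force: 0.0
```

```bash
python3 - <<'E'
from h import *
s=read_state();print(s['position'],s['opening'])
snap('wrist','w17'); snap('top','top4')
c=[proj('w17',[*tray(x,y),.01]) for x in(-.1,.17) for y in (-.15,.15)];print(np.round(c))
c=np.array(c); a=np.clip(c.min(0)-8,0,640).astype(int); b=c.max(0).astype(int)+8
i=cv2.imread('pics/w17.png')[a[1]:min(b[1],400),a[0]:b[0]]; f=min(560/i.shape[1],600/i.shape[0]); i=cv2.resize(i,None,fx=f,fy=f,interpolation=cv2.INTER_CUBIC)
t=cv2.imread('pics/top4.png'); d=cv2.resize(t[175:230,178:222],None,fx=5,fy=5,interpolation=cv2.INTER_CUBIC)
o=np.zeros((max(i.shape[0],d.shape[0]),i.shape[1]+d.shape[1],3),np.uint8); o[:i.shape[0],:i.shape[1]]=i; o[:d.shape[0],i.shape[1]:]=d
cv2.imwrite('pics/fin.png',o); print(o.shape,a,f)
E
```

```text
[ 0.53925692 -0.23978975  0.30273887] 0.0054468191205551035
[[ 232.  121.]
 [ 211. -166.]
 [ 435.  121.]
 [ 462. -166.]]
(275, 780, 3) [203   0] 2.1052631578947367
```

View pics/fin.png

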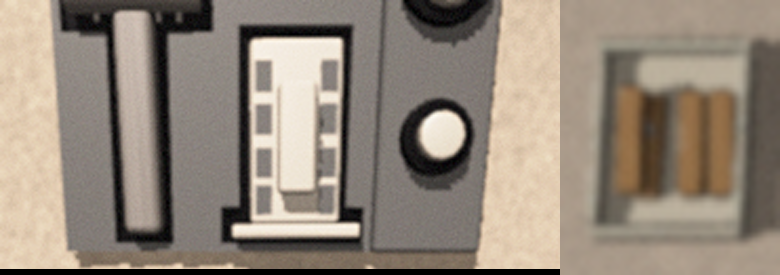

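```bash
python3 - <<'E'
from h import *
plan([(.48,-.03,.3,-4,1)])
E
```

```text
[0.341, -0.123, 0.003, 0,0, 1.000, 1.00] rows 6.3
  [0.154, -0.328, 0.003, 0,0, 1.000, 1.00] rows 6.3
 -> [ 0.48 -0.03  0.3  -4.    1.  ]
```

Emit:
step_arm([
  [0.34,-0.12,0,0,0,1,1],
  [0.34,-0.12,0,0,0,1,1],
  [0.34,-0.12,0,0,0,1,1],
  [0.34,-0.12,0,0,0,1,1],
  [0.34,-0.12,0,0,0,1,1],
  [0.34,-0.12,0,0,0,1,1],
  [0.34,-0.12,0,0,0,1,1],
])

```text
time_s: 49.83
position: [0.5107, -0.1345, 0.3024]
tcp_rot: [[0.757, 0.653, -0.003], [0.653, -0.757, 0.002], [-0.001, -0.003, -1.0]]
force: [0.2, -0.7, -0.3]
opening: 0.01
grasp_force: 0.0
```

Emit:
step_arm([
  [0.154,-0.328,0,0,0,1,1],
  [0.154,-0.328,0,0,0,1,1],
  [0.154,-0.328,0,0,0,1,1],
  [0.154,-0.328,0,0,0,1,1],
  [0.154,-0.328,0,0,0,1,1],
  [0.154,-0.328,0,0,0,1,1],
  [0.154,-0.328,0,0,0,1,1],
  [0.154,-0.328,0,0,0,1,1],
])

```text
time_s: 50.5
position: [0.4809, -0.0304, 0.3025]
tcp_rot: [[0.998, -0.07, -0.003], [-0.07, -0.998, 0.001], [-0.003, -0.001, -1.0]]
force: [0.2, 0.0, -0.8]
opening: 0.008
grasp_force: 0.0
```

```bash
python3 - <<'E'
from blob import *
s=read_state();print(s['position'])
snap('wrist','w18'); i=cv2.imread('pics/w18.png'); g=cv2.cvtColor(i,cv2.COLOR_BGR2GRAY)
print('brush expect',tray(0,.119)*1000); blob('w18',(3,110,30),(17,255,255),.031,tray(0,.119),step=20)
def prof(name,pts,z):
    r=[]
    for x,y in pts:
        u,v=proj('w18',[*tray(x,y),z]).round().astype(int); r.append(int(g[v,u]) if 0<=v<400 and 0<=u<640 else None)
    print(name,r)
A=np.arange
prof('scr blade across y 15..95',[(-.055,y) for y in A(.015,.096,.004)],.011)
prof('scr blade along x -100..-14',[(x,.075) for x in A(-.1,-.013,.004)],.011)
prof('scr handle across y 35..75 @x.03',[(.03,y) for y in A(.035,.076,.003)],.03)
prof('drawer across x 0..92',[(x,-.1) for x in A(0,.093,.004)],.02)
prof('drawer along y -150..-15',[(.07,y) for y in A(-.15,-.014,.005)],.02)
prof('roller head along x -95..0',[(x,-.004) for x in A(-.095,.001,.005)],.03)
prof('roller along y -150..25',[(-.046,y) for y in A(-.15,.026,.005)],.028)
def rms(p,r): return p
for n,u in [('S',.085),('L',0),('M',-.085)]:
    q=proj('w18',[*tray(.1285,u),.042]).astype(int); sub=g[max(q[1]-22,0):q[1]+22,q[0]-22:q[0]+22]>190; vv,uu=np.nonzero(sub)
    if len(vv): print(n,sub.sum(),px('w18',uu.mean()+q[0]-22,vv.mean()+max(q[1]-22,0),.042).round(4),tray(.1285,u).round(4))
E
```

```text
[ 0.48091377 -0.03039728  0.30254812]
brush expect [545.00461133  89.90283277]
w18 [ 201   51   40  137 3747] [array([545.6,  89.9]), array([ 42. , 167.6]), np.float64(86.0)]
C [558.3803334   88.34348786] yaw 176.92747862848833 t -71.19396937744514 96.78899725090842
[(-71, -21, 21), (-51, -21, 21), (-31, -21, 21), (-11, -22, 20), (9, -13, 16), (29, -14, 15), (49, -14, 14), (69, -15, 14), (89, -14, 14)]
scr blade across y 15..95 [15, 106, 86, 27, 18, 115, 174, 170, 171, 172, 169, 175, 173, 171, 178, 175, 168, 174, 171, 97, 137]
scr blade along x -100..-14 [212, 167, 133, 172, 171, 175, 172, 172, 172, 175, 171, 175, 170, 173, 175, 177, 175, 149, 24, 24, 32, 27]
scr handle across y 35..75 @x.03 [133, 38, 8, 11, 14, 4, 16, 24, 26, 27, 25, 33, 24, 66]
drawer across x 0..92 [125, 124, 117, 71, 19, 174, 131, 124, 202, 186, 232, 229, 230, 231, 216, 114, 125, 125, 149, 45, 127, 128, 127, 129]
drawer along y -150..-15 [117, 78, 232, 214, 142, 208, 181, 180, 188, 195, 176, 186, 190, 230, 191, 188, 187, 190, 228, 184, 187, 194, 222, 225, 187, 12, 118, 130]
roller head along x -95..0 [216, 146, 158, 156, 162, 163, 160, 163, 163, 165, 167, 161, 161, 164, 166, 171, 164, 100, 6, 127]
roller along y -150..25 [211, 122, 64, 129, 169, 164, 170, 169, 166, 164, 169, 166, 171, 170, 172, 171, 171, 169, 172, 171, 174, 175, 180, 177, 179, 178, 182, 74, 111, 158, 198, 202, 160, 21, 137, 13]
S 131 [0.6696 0.0488 0.042 ] [0.6708 0.0469]
L 711 [ 0.6605 -0.0355  0.042 ] [ 0.6648 -0.0379]
M 377 [ 0.6565 -0.1202  0.042 ] [ 0.6588 -0.1227]
```

```bash
python3 - <<'E'
from h import *
A=np.arange
def prof(f,name,pts,z):
    g=cv2.cvtColor(cv2.imread('pics/%s.png'%f),cv2.COLOR_BGR2GRAY); r=[]
    for x,y in pts:
        u,v=proj(f,[*tray(x,y),z]).round().astype(int); r.append(int(g[v,u]) if 0<=v<245 and 0<=u<640 else None)
    print(f,name,r)
for f in('w9','w18'):
  for x in (-.075,-.055,-.036): prof(f,'blade across y 15..97 x=%g'%x,[(x,y) for y in A(.015,.098,.003)],.011)
  for y in (.045,.06,.078): prof(f,'blade along x -100..-14 y=%g'%y,[(x,y) for x in A(-.1,-.013,.003)],.011)
  for x in (-.005,.03,.07): prof(f,'handle across y 31..79 x=%g'%x,[(x,y) for y in A(.031,.08,.003)],.03)
  prof(f,'handle along x 55..100 ',[(x,.06) for x in A(.055,.1,.003)],.03)
E
```

```text
w9 blade across y 15..97 x=-0.075 [19, 99, 144, 76, 157, 196, 196, 198, 194, 191, 199, 190, 193, 195, 197, 194, 186, 192, 195, 190, 194, 189, 191, 138, 21, 30, 149, 144]
w9 blade across y 15..97 x=-0.055 [21, 54, 148, 89, 70, 195, 194, 195, 197, 187, 197, 189, 200, 199, 191, 193, 187, 201, 190, 187, 195, 187, 193, 134, 14, 43, 145, 144]
w9 blade across y 15..97 x=-0.036 [18, 41, 83, 91, 72, 199, 200, 202, 141, 114, 100, 109, 112, 108, 109, 103, 127, 197, 192, 196, 195, 187, 192, 133, 18, 47, 148, 149]
w9 blade along x -100..-14 y=0.045 [236, 238, 143, 95, 25, 29, 69, 198, 197, 196, 196, 195, 197, 201, 199, 197, 197, 196, 199, 197, 197, 103, 101, 104, 103, 104, 45, 7, 15, 15]
w9 blade along x -100..-14 y=0.06 [239, 238, 138, 100, 16, 28, 63, 198, 193, 194, 194, 191, 190, 192, 193, 193, 198, 194, 193, 195, 197, 103, 102, 100, 101, 114, 104, 14, 22, 22]
w9 blade along x -100..-14 y=0.078 [236, 238, 145, 116, 14, 23, 66, 193, 188, 190, 190, 190, 191, 195, 186, 187, 192, 190, 194, 191, 188, 191, 192, 192, 195, 194, 166, 15, 145, 148]
w9 handle across y 31..79 x=-0.005 [78, 77, 75, 82, 84,
[... 1127 characters left out ...]
, 174, 179, 176, 174, 174, 179, 171, 176, 176, 174, 173, 179, 173, 175, 47, 24, 26, 18, 23, 23, 25]
w18 blade along x -100..-14 y=0.078 [212, 200, 137, 118, 170, 171, 167, 167, 168, 171, 168, 168, 172, 169, 176, 168, 170, 172, 171, 173, 169, 173, 173, 150, 82, 18, 30, 20, 82, 110]
w18 handle across y 31..79 x=-0.005 [134, 131, 102, 3, 13, 20, 6, 20, 22, 27, 19, 22, 31, 30, 32, 133, 135]
w18 handle across y 31..79 x=0.03 [133, 131, 90, 17, 11, 15, 12, 4, 23, 26, 28, 36, 32, 23, 66, 136, 132]
w18 handle across y 31..79 x=0.07 [128, 126, 83, 10, 19, 15, 12, 13, 26, 23, 26, 25, 26, 25, 34, 132, 132]
w18 handle along x 55..100  [25, 26, 24, 21, 26, 26, 20, 16, 25, 22, 21, 120, 119, 110, 129, 134]
```

```bash
python3 - <<'E'
from h import *
T=tuple(tray(-.004,.057)); plan([(*T,.09,-4.05,-.1),(*T,.024,-4.05,-.1)])
E
```

```text
[0.171, -0.209, 0.709, 0,0, 0.003, -0.10] rows 5.5
 -> [ 0.537  0.028  0.09  -4.05  -0.1  ]
  [0.000, -0.000, 0.220, 0,0, -0.000, -0.10] rows 1.6
 -> [ 0.537  0.028  0.024 -4.05  -0.1  ]
```

Emit:
step_arm([
  [0.171,-0.209,0.2,0,0,0,-0.1],
  [0.171,-0.209,0.4,0,0,0,-0.1],
  [0.171,-0.209,0.6,0,0,0,-0.1],
  [0.171,-0.209,0.709,0,0,0,-0.1],
  [0.171,-0.209,0.709,0,0,0,-0.1],
  [0.171,-0.209,0.709,0,0,0,-0.1],
  [0.171,-0.209,0.709,0,0,0,-0.1],
  [0.171,-0.209,0.709,0,0,0,-0.1],
])

```text
time_s: 51.22
position: [0.536, 0.0277, 0.0895]
tcp_rot: [[0.998, -0.069, -0.005], [-0.069, -0.998, 0.001], [-0.005, -0.0, -1.0]]
force: [0.1, 0.4, 0.8]
opening: 0.506
grasp_force: 0.0
```

Emit:
step_arm([
  [0,0,0.05,0,0,0,-0.1],
  [0,0,0.1,0,0,0,-0.1],
  [0,0,0.15,0,0,0,-0.1],
  [0,0,0.2,0,0,0,-0.1],
  [0,0,0.218,0,0,0,-0.1],
  [0,0,0.218,0,0,0,-0.1],
  [0,0,0.218,0,0,0,-0.1],
])

```text
time_s: 51.8
position: [0.5385, 0.0268, 0.0274]
tcp_rot: [[0.997, -0.071, 0.003], [-0.071, -0.997, -0.0], [0.003, 0.0, -1.0]]
force: [-0.7, 0.1, -0.2]
opening: 0.546
grasp_force: 0.0
```

Emit:
step_arm([
  [0,0,0,0,0,0,1],
  [0,0,0,0,0,0,1],
  [0,0,0,0,0,0,1],
  [0,0,0,0,0,0,1],
  [0,0,0,0,0,0,1],
  [0,0,0,0,0,0,1],
])

```text
time_s: 52.3
position: [0.5386, 0.0272, 0.0264]
tcp_rot: [[0.997, -0.071, 0.002], [-0.071, -0.997, -0.0], [0.002, -0.0, -1.0]]
force: [1.5, 2.4, 4.1]
opening: 0.271
grasp_force: 29.7
```

```bash
python3 - <<'E'
from h import *
s=read_state();print(s['position'],s['force'],s['opening']); T=tuple(tray(.002,.055)); plan([(*T,.0255,-4.05,1)])
E
```

```text
[0.53857405 0.02716861 0.02642829] [1.54866703 2.43144413 4.13530036] 0.2712848171320409
  [0.013, 0.003, 0.003, 0,0, -0.001, 1.00] rows 0.1
 -> [ 0.542  0.026  0.026 -4.05   1.   ]
```

Emit:
step_arm([
  [0,0,-0.015,0,0,0,1],
  [0,0,-0.015,0,0,0,1],
  [0.02,0.005,-0.015,0,0,0,1],
  [0.02,0.005,-0.015,0,0,0,1],
  [0.02,0.005,-0.015,0,0,0,1],
  [0.02,0.005,-0.006,0,0,0,1],
  [0.02,0.005,0,0,0,0,1],
  [0.02,0.005,0.001,0,0,0,1],
])

```text
time_s: 52.97
position: [0.5429, 0.0251, 0.0264]
tcp_rot: [[0.997, -0.071, -0.001], [-0.071, -0.997, -0.0], [-0.001, 0.0, -1.0]]
force: [-2.4, 0.1, 11.4]
opening: 0.272
grasp_force: 29.7
```

Emit:
step_arm([
  [0,0,0,0,0,0,1],
  [0,0,0.003,0,0,0,1],
  [0,0,0.003,0,0,0,1],
])

```text
time_s: 53.22
position: [0.5428, 0.0251, 0.0263]
tcp_rot: [[0.997, -0.071, -0.0], [-0.071, -0.997, -0.0], [-0.0, 0.0, -1.0]]
force: [-3.3, -0.6, 15.3]
opening: 0.265
grasp_force: 29.7
```

Emit:
step_arm([
  [0,0,0,0,0,0,0.15],
  [0,0,0,0,0,0,0.15],
  [0,0,0,0,0,0,0.15],
  [0,0,0,0,0,0,0.15],
  [0,0,-0.06,0,0,0,0.15],
  [0,0,-0.16,0,0,0,0.15],
  [0,0,-0.3,0,0,0,0.15],
  [0,0,-0.45,0,0,0,1],
])

```text
time_s: 53.88
position: [0.542, 0.0253, 0.1559]
tcp_rot: [[0.997, -0.071, -0.004], [-0.071, -0.997, 0.001], [-0.004, -0.0, -1.0]]
force: [0.8, -0.7, -0.0]
opening: 0.395
grasp_force: 0.0
```

Emit:
step_arm([
  [-0.2,0.2,-0.45,0,0,0,1],
  [-0.2,0.2,-0.45,0,0,0,1],
  [-0.2,0.2,-0.45,0,0,0,1],
  [-0.2,0.2,-0.45,0,0,0,1],
  [-0.2,0.2,-0.45,0,0,0,1],
  [-0.2,0.2,-0.45,0,0,0,1],
  [-0.2,0.2,-0.45,0,0,0,1],
])

```text
time_s: 54.47
position: [0.4788, -0.0302, 0.2902]
tcp_rot: [[0.997, -0.071, -0.001], [-0.071, -0.997, 0.001], [-0.001, -0.001, -1.0]]
force: [0.3, 0.5, -0.1]
opening: 0.01
grasp_force: 0.0
```

```bash
cat > chk.py <<'E'
from blob import *
import sys
A=np.arange; f=sys.argv[1]; s=read_state(); print(s['position'],s['time_s']); snap('wrist',f)
g=cv2.cvtColor(cv2.imread('pics/%s.png'%f),cv2.COLOR_BGR2GRAY)
def prof(name,pts,z):
    r=[]
    for x,y in pts:
        u,v=proj(f,[*tray(x,y),z]).round().astype(int); r.append(int(g[v,u]) if 0<=v<245 and 0<=u<640 else None)
    print(name,r)
for x in (-.075,-.036): prof('blade y 15..97 x=%g'%x,[(x,y) for y in A(.015,.098,.003)],.011)
prof('blade x -100..-14 ',[(x,.075) for x in A(-.1,-.013,.003)],.011)
prof('drawer x 0..92',[(x,-.1) for x in A(0,.093,.004)],.02)
prof('drawer y -150..-15',[(.07,y) for y in A(-.15,-.014,.005)],.02)
prof('roller head x -95..0',[(x,-.004) for x in A(-.095,.001,.005)],.03)
prof('roller y -150..25',[(-.046,y) for y in A(-.15,.026,.005)],.028)
blob(f,(3,110,30),(17,255,255),.031,tray(0,.119),step=30)
E
python3 chk.py w19
```

```text
[ 0.47877323 -0.03018136  0.29023126] 54.4667
blade y 15..97 x=-0.075 [18, 19, 117, 46, 11, 117, 172, 168, 177, 171, 166, 177, 168, 180, 175, 169, 172, 172, 179, 175, 174, 172, 168, 173, 63, 25, 141, 137]
blade y 15..97 x=-0.036 [48, 53, 134, 70, 14, 175, 177, 178, 100, 94, 94, 87, 170, 178, 178, 171, 170, 170, 176, 175, 172, 174, 172, 121, 11, 30, 122, 138]
blade x -100..-14  [213, 196, 133, 92, 11, 81, 167, 170, 174, 173, 168, 175, 173, 170, 170, 171, 174, 172, 171, 173, 173, 170, 170, 170, 173, 130, 15, 22, 106, 102]
drawer x 0..92 [120, 126, 123, 76, 16, 165, 121, 129, 165, 180, 233, 231, 233, 231, 227, 114, 131, 127, 188, 43, 129, 130, 130, 110]
drawer y -150..-15 [126, 71, 232, 215, 159, 194, 190, 188, 188, 218, 185, 198, 196, 230, 204, 193, 195, 198, 225, 203, 200, 200, 213, 222, 143, 11, 120, 134]
roller head x -95..0 [221, 144, 155, 160, 159, 164, 163, 162, 165, 166, 166, 167, 166, 166, 168, 169, 167, 134, 15, 126]
roller y -150..25 [212, 125, 64, 120, 170, 166, 166, 169, 168, 169, 169, 171, 167, 168, 173, 172, 170, 178, 172, 181, 175, 180, 180, 179, 181, 181, 185, 69, 118, 159, 179, 205, 169, 0, 130, 10]
w19 [ 197   48   41  141 3977] [array([545.7,  89.9]), array([ 42.2, 167.4]), np.float64(85.9)]
C [558.32566695  88.22638259] yaw 177.033761451378 t -71.34042044689248 96.51847053737373
[(-71, -21, 21), (-41, -21, 21), (-11, -22, 20), (19, -14, 15), (49, -14, 15), (79, -15, 14)]
```

```bash
python3 - <<'E'
from h import *
L=(.6625,-.038);plan([(*L,.075,-4.05,1),(*L,.05,-4.05,1)])
E
```

```text
[0.613, -0.017, 0.715, 0,0, -0.001, 1.00] rows 6.8
 -> [ 0.662 -0.038  0.075 -4.05   1.   ]
  [0.000, -0.000, 0.083, 0,0, -0.000, 1.00] rows 0.6
 -> [ 0.662 -0.038  0.05  -4.05   1.   ]
```

Emit:
step_arm([
  [0.613,-0.017,0.1,0,0,0,1],
  [0.613,-0.017,0.3,0,0,0,1],
  [0.613,-0.017,0.5,0,0,0,1],
  [0.613,-0.017,0.7,0,0,0,1],
  [0.613,-0.017,0.715,0,0,0,1],
  [0.613,-0.017,0.715,0,0,0,1],
  [0.613,-0.017,0.715,0,0,0,1],
  [0.613,-0.017,0.715,0,0,0,1],
])

```text
time_s: 55.18
position: [0.6598, -0.0367, 0.0652]
tcp_rot: [[0.997, -0.07, -0.015], [-0.07, -0.998, 0.004], [-0.015, -0.003, -1.0]]
force: [-0.9, 1.2, -0.4]
opening: 0.007
grasp_force: 0.0
```

Emit:
step_arm([
  [0,0,0.02,0,0,0,1],
  [0,0,0.05,0,0,0,1],
  [0,0,0.073,0,0,0,1],
  [0,0,0.073,0,0,0,1],
  [0,0,0.073,0,0,0,1],
])

```text
time_s: 55.6
position: [0.6631, -0.0384, 0.0562]
tcp_rot: [[0.997, -0.071, 0.002], [-0.071, -0.997, -0.0], [0.002, 0.0, -1.0]]
force: [-0.2, 0.0, 0.4]
opening: 0.008
grasp_force: 0.0
```

Emit:
step_arm([
  [0,0,0.007,0,0,0,1],
  [0,0,0.007,0,0,0,1],
  [0,0,0.007,0,0,0,1],
])

```text
time_s: 55.85
position: [0.6634, -0.0386, 0.0536]
tcp_rot: [[0.997, -0.071, 0.002], [-0.071, -0.997, -0.0], [0.002, 0.0, -1.0]]
force: [0.5, -0.3, -0.7]
opening: 0.004
grasp_force: 0.0
```

Emit:
step_arm([
  [0,0,0.007,0,0,0,1],
  [0,0,0.007,0,0,0,1],
  [0,0,0.007,0,0,0,1],
])

```text
time_s: 56.1
position: [0.6629, -0.0384, 0.0503]
tcp_rot: [[0.997, -0.071, -0.0], [-0.071, -0.997, 0.0], [-0.0, -0.0, -1.0]]
force: [-0.2, 1.0, -0.8]
opening: 0.006
grasp_force: 0.0
```

Emit:
step_arm([
  [0,0,0.007,0,0,0,1],
  [0,0,0.007,0,0,0,1],
  [0,0,0.007,0,0,0,1],
])

```text
time_s: 56.35
position: [0.6628, -0.0384, 0.048]
tcp_rot: [[0.997, -0.071, -0.001], [-0.071, -0.997, 0.0], [-0.001, -0.0, -1.0]]
force: [-0.7, -0.6, 0.3]
opening: 0.005
grasp_force: 0.0
```

Emit:
step_arm([
  [0,0,0.006,0,0,0,1],
  [0,0,0.006,0,0,0,1],
  [0,0,0.006,0,0,0,1],
])

```text
time_s: 56.6
position: [0.6629, -0.0384, 0.0463]
tcp_rot: [[0.997, -0.071, -0.0], [-0.071, -0.997, 0.0], [-0.0, -0.0, -1.0]]
force: [-0.4, -0.4, -0.2]
opening: 0.006
grasp_force: 0.0
```

Emit:
step_arm([
  [0,0,0.005,0,0,0,1],
  [0,0,0.005,0,0,0,1],
  [0,0,0.005,0,0,0,1],
])

```text
time_s: 56.85
position: [0.6629, -0.0384, 0.0448]
tcp_rot: [[0.997, -0.071, -0.0], [-0.071, -0.997, 0.0], [-0.0, -0.0, -1.0]]
force: [-0.1, -0.8, -0.0]
opening: 0.005
grasp_force: 0.0
```

Emit:
step_arm([
  [0,0,0.005,0,0,0,1],
  [0,0,0.005,0,0,0,1],
  [0,0,0.005,0,0,0,1],
])

```text
time_s: 57.1
position: [0.6632, -0.0384, 0.0436]
tcp_rot: [[0.997, -0.071, 0.0], [-0.071, -0.997, -0.0], [0.0, 0.0, -1.0]]
force: [-0.4, -1.3, 1.6]
opening: 0.007
grasp_force: 0.7
```

Emit:
step_arm([
  [0,0,0.007,0,0,0,1],
  [0,0,0.007,0,0,0,1],
  [0,0,0.007,0,0,0,1],
])

```text
time_s: 57.35
position: [0.6632, -0.0385, 0.0415]
tcp_rot: [[0.997, -0.071, 0.0], [-0.071, -0.997, -0.0], [0.0, 0.0, -1.0]]
force: [-0.1, -0.1, 2.8]
opening: 0.009
grasp_force: 1.2
```

Emit:
step_arm([
  [0,0,0.007,0,0,0,1],
  [0,0,0.007,0,0,0,1],
  [0,0,0.007,0,0,0,1],
])

```text
time_s: 57.6
position: [0.6632, -0.0384, 0.0394]
tcp_rot: [[0.997, -0.071, 0.0], [-0.071, -0.997, -0.0], [0.0, 0.0, -1.0]]
force: [-0.0, -0.0, 4.1]
opening: 0.006
grasp_force: 1.7
```

Emit:
step_arm([
  [0,0,0.005,0,0,0,1],
  [0,0,0.005,0,0,0,1],
  [0,0,0.005,0,0,0,1],
])

```text
time_s: 57.85
position: [0.6632, -0.0385, 0.0384]
tcp_rot: [[0.997, -0.071, 0.001], [-0.071, -0.997, -0.0], [0.001, 0.0, -1.0]]
force: [-1.3, 0.1, 6.1]
opening: 0.008
grasp_force: 3.1
```

Emit:
step_arm([
  [0,0,0.003,0,0,0,1],
  [0,0,0.003,0,0,0,1],
  [0,0,0.003,0,0,0,1],
])

```text
time_s: 58.1
position: [0.6632, -0.0384, 0.0383]
tcp_rot: [[0.997, -0.071, 0.001], [-0.071, -0.997, -0.0], [0.001, 0.0, -1.0]]
force: [-2.2, 0.0, 10.3]
opening: 0.008
grasp_force: 5.0
```

Emit:
step_arm([
  [0,0,0,0,0,0,1],
  [0,0,0,0,0,0,1],
  [0,0,-0.03,0,0,0,1],
  [0,0,-0.08,0,0,0,1],
  [0,0,-0.13,0,0,0,1],
  [0,0,-0.13,0,0,0,1],
  [0,0,-0.13,0,0,0,1],
  [0,0,-0.13,0,0,0,1],
])

```text
time_s: 58.77
position: [0.6622, -0.0383, 0.0749]
tcp_rot: [[0.997, -0.071, -0.002], [-0.071, -0.997, 0.0], [-0.002, -0.0, -1.0]]
force: [0.2, -0.3, -0.3]
opening: 0.008
grasp_force: 0.0
```

```bash
python3 - <<'E'
from h import *
print(read_state()['position'])
M=(.6577,-.1217);S=(.670,.048);plan([(*M,.0755,-4.05,1),(*M,.0455,-4.05,1),(*M,.0375,-4.05,1),(*M,.0755,-4.05,1),(*S,.0755,-4.05,1)])
E
```

```text
[ 0.6622168  -0.03825491  0.07492702]
  [0.005, 0.279, -0.002, 0,0, -0.001, 1.00] rows 2.0
 -> [ 0.658 -0.122  0.076 -4.05   1.   ]
  [0.000, -0.000, 0.100, 0,0, -0.000, 1.00] rows 0.7
 -> [ 0.658 -0.122  0.046 -4.05   1.   ]
  [0.000, -0.000, 0.027, 0,0, -0.000, 1.00] rows 0.2
 -> [ 0.658 -0.122  0.038 -4.05   1.   ]
  [0.000, -0.000, -0.127, 0,0, -0.000, 1.00] rows 0.9
 -> [ 0.658 -0.122  0.076 -4.05   1.   ]
  [0.001, -0.567, -0.000, 0,0, -0.000, 1.00] rows 4.1
 -> [ 0.67   0.048  0.076 -4.05   1.   ]
```

Emit:
step_arm([
  [0.003,0.1,0,0,0,0,1],
  [0.005,0.2,0,0,0,0,1],
  [0.005,0.28,0,0,0,0,1],
  [0.005,0.28,0,0,0,0,1],
  [0.005,0.28,0,0,0,0,1],
  [0.005,0.28,0,0,0,0,1],
])

```text
time_s: 59.27
position: [0.6576, -0.1216, 0.0746]
tcp_rot: [[0.997, -0.072, -0.002], [-0.072, -0.997, 0.001], [-0.003, -0.001, -1.0]]
force: [-0.3, 0.4, 0.8]
opening: 0.008
grasp_force: 0.0
```

Emit:
step_arm([
  [0,0,0.03,0,0,0,1],
  [0,0,0.06,0,0,0,1],
  [0,0,0.09,0,0,0,1],
  [0,0,0.1,0,0,0,1],
  [0,0,0.1,0,0,0,1],
  [0,0,0.1,0,0,0,1],
])

```text
time_s: 59.77
position: [0.6582, -0.1218, 0.0453]
tcp_rot: [[0.998, -0.07, -0.001], [-0.07, -0.998, 0.0], [-0.001, -0.0, -1.0]]
force: [0.5, -0.5, -0.3]
opening: 0.006
grasp_force: 0.0
```

Emit:
step_arm([
  [0,0,0.007,0,0,0,1],
  [0,0,0.014,0,0,0,1],
  [0,0,0.018,0,0,0,1],
  [0,0,0.018,0,0,0,1],
])

```text
time_s: 60.1
position: [0.6591, -0.1223, 0.0409]
tcp_rot: [[0.997, -0.071, 0.001], [-0.071, -0.997, -0.0], [0.001, 0.0, -1.0]]
force: [-0.7, 0.5, 3.0]
opening: 0.002
grasp_force: 1.3
```

Emit:
step_arm([
  [0,0,0.005,0,0,0,1],
  [0,0,0.009,0,0,0,1],
  [0,0,0.011,0,0,0,1],
  [0,0,0.011,0,0,0,1],
])

```text
time_s: 60.43
position: [0.6591, -0.1223, 0.0384]
tcp_rot: [[0.997, -0.071, 0.001], [-0.071, -0.997, -0.0], [0.001, 0.0, -1.0]]
force: [-0.9, 2.4, 7.0]
opening: 0.005
grasp_force: 3.7
```

Emit:
step_arm([
  [0,0,0.002,0,0,0,1],
  [0,0,0.002,0,0,0,1],
  [0,0,0.002,0,0,0,1],
  [0,0,0.002,0,0,0,1],
])

```text
time_s: 60.77
position: [0.6591, -0.1223, 0.0384]
tcp_rot: [[0.997, -0.071, 0.002], [-0.071, -0.997, -0.0], [0.002, 0.0, -1.0]]
force: [-1.3, 2.1, 9.7]
opening: 0.007
grasp_force: 5.0
```

Emit:
step_arm([
  [0,0,0,0,0,0,1],
  [0,0,-0.03,0,0,0,1],
  [0,0,-0.08,0,0,0,1],
  [0,0,-0.128,0,0,0,1],
  [0,0,-0.128,0,0,0,1],
  [0,0,-0.128,0,0,0,1],
])

```text
time_s: 61.27
position: [0.6588, -0.1227, 0.0755]
tcp_rot: [[0.997, -0.071, 0.001], [-0.071, -0.997, -0.001], [0.001, 0.001, -1.0]]
force: [-0.8, -0.1, -0.2]
opening: 0.003
grasp_force: 0.0
```

Emit:
step_arm([
  [0.001,-0.12,0,0,0,0,1],
  [0.001,-0.24,0,0,0,0,1],
  [0.001,-0.36,0,0,0,0,1],
  [0.001,-0.48,0,0,0,0,1],
  [0.001,-0.568,0,0,0,0,1],
  [0.001,-0.568,0,0,0,0,1],
  [0.001,-0.568,0,0,0,0,1],
  [0.001,-0.568,0,0,0,0,1],
])

```text
time_s: 61.93
position: [0.6702, 0.0473, 0.0738]
tcp_rot: [[0.997, -0.071, -0.002], [-0.071, -0.997, -0.0], [-0.002, 0.001, -1.0]]
force: [-0.5, -0.3, 0.2]
opening: 0.004
grasp_force: 0.0
```

Emit:
step_arm([
  [0,0,0.03,0,0,0,1],
  [0,0,0.06,0,0,0,1],
  [0,0,0.09,0,0,0,1],
  [0,0,0.1,0,0,0,1],
  [0,0,0.1,0,0,0,1],
  [0,0,0.1,0,0,0,1],
])

```text
time_s: 62.43
position: [0.6705, 0.0471, 0.0444]
tcp_rot: [[0.997, -0.072, -0.002], [-0.072, -0.997, -0.0], [-0.002, 0.0, -1.0]]
force: [-0.1, -0.4, 1.6]
opening: 0.005
grasp_force: 0.5
```

Emit:
step_arm([
  [0,0,0.007,0,0,0,1],
  [0,0,0.014,0,0,0,1],
  [0,0,0.018,0,0,0,1],
  [0,0,0.018,0,0,0,1],
])

```text
time_s: 62.77
position: [0.6712, 0.0474, 0.0399]
tcp_rot: [[0.997, -0.071, 0.001], [-0.071, -0.997, -0.001], [0.001, 0.0, -1.0]]
force: [-1.1, -2.4, 3.5]
opening: 0.004
grasp_force: 1.6
```

Emit:
step_arm([
  [0,0,0.004,0,0,0,1],
  [0,0,0.007,0,0,0,1],
  [0,0,0.008,0,0,0,1],
  [0,0,0.008,0,0,0,1],
])

```text
time_s: 63.1
position: [0.6712, 0.0474, 0.0384]
tcp_rot: [[0.997, -0.071, 0.001], [-0.071, -0.997, -0.001], [0.001, 0.0, -1.0]]
force: [-2.9, -2.5, 7.4]
opening: 0.003
grasp_force: 3.8
```

Emit:
step_arm([
  [0,0,0.001,0,0,0,1],
  [0,0,0.001,0,0,0,1],
  [0,0,0.001,0,0,0,1],
])

```text
time_s: 63.35
position: [0.6712, 0.0474, 0.0383]
tcp_rot: [[0.997, -0.071, 0.001], [-0.071, -0.997, -0.001], [0.001, 0.001, -1.0]]
force: [-3.0, -2.1, 9.3]
opening: 0.004
grasp_force: 4.5
```

Small key bottomed. Lift clear and run the check once more.

Emit:
step_arm([
  [0,0,0,0,0,0,1],
  [0,0,-0.04,0,0,0,1],
  [0,0,-0.12,0,0,0,1],
  [0,0,-0.24,0,0,0,1],
  [0,0,-0.36,0,0,0,1],
  [0,0,-0.48,0,0,0,1],
  [0,0,-0.6,0,0,0,1],
  [0,0,-0.7,0,0,0,1],
])

```text
time_s: 64.02
position: [0.6714, 0.0484, 0.25]
tcp_rot: [[0.997, -0.071, 0.003], [-0.071, -0.997, 0.001], [0.003, -0.001, -1.0]]
force: [0.2, 0.0, 0.6]
opening: 0.009
grasp_force: 0.0
```

Emit:
step_arm([
  [-0.62,0.24,-0.12,0,0,0,1],
  [-0.62,0.24,-0.12,0,0,0,1],
  [-0.62,0.24,-0.12,0,0,0,1],
  [-0.62,0.24,-0.12,0,0,0,1],
  [-0.62,0.24,-0.12,0,0,0,1],
  [-0.62,0.24,-0.12,0,0,0,1],
  [-0.62,0.24,-0.12,0,0,0,1],
  [-0.62,0.24,-0.12,0,0,0,1],
])

```text
time_s: 64.68
position: [0.4813, -0.0108, 0.2835]
tcp_rot: [[0.997, -0.071, 0.003], [-0.071, -0.997, 0.0], [0.003, -0.0, -1.0]]
force: [-0.1, 0.2, 1.3]
opening: 0.003
grasp_force: 0.0
```

```bash
python3 chk.py w20; python3 - <<'E'
from h import *
snap('top','top5'); a=cv2.imread('pics/top4.png').astype(int);b=cv2.imread('pics/top5.png').astype(int)
print('dish diff',np.abs(a-b)[175:230,178:222].mean())
E
```

```text
[ 0.48130804 -0.01078801  0.28350612] 64.6833
blade y 15..97 x=-0.075 [3, 40, 131, 83, 12, 135, 176, 171, 174, 175, 166, 172, 167, 177, 177, 170, 168, 171, 179, 175, 172, 177, 169, 172, 84, 43, 133, 140]
blade y 15..97 x=-0.036 [6, 40, 130, 31, 41, 159, 178, 177, 138, 91, 86, 111, 164, 173, 175, 171, 173, 171, 169, 174, 174, 172, 171, 123, 9, 24, 123, 140]
blade x -100..-14  [214, 203, 140, 104, 20, 62, 166, 172, 166, 174, 169, 171, 168, 171, 176, 172, 167, 174, 170, 171, 175, 170, 171, 173, 169, 156, 20, 25, 46, 61]
drawer x 0..92 [124, 124, 120, 95, 17, 216, 130, 122, 206, 180, 230, 232, 232, 232, 216, 116, 124, 138, 169, 59, 131, 126, 127, 103]
drawer y -150..-15 [119, 86, 235, 161, 168, 182, 158, 159, 166, 207, 170, 176, 175, 234, 182, 173, 187, 187, 236, 186, 184, 186, 221, 235, 211, 12, 101, 128]
roller head x -95..0 [225, 150, 150, 162, 162, 164, 163, 169, 165, 171, 170, 172, 159, 163, 167, 168, 166, 129, 14, 125]
roller y -150..25 [218, 118, 72, 105, 172, 167, 173, 173, 170, 172, 173, 172, 174, 176, 173, 175, 171, 169, 172, 177, 180, 177, 176, 179, 177, 180, 188, 73, 122, 164, 201, 198, 167, 12, 125, 10]
w20 [ 212   49   40  143 4069] [array([545.7,  90.2]), array([ 42.2, 167.6]), np.float64(85.9)]
C [558.68461066  88.69959061] yaw 176.81351062244045 t -71.03576821031169 96.99540644650645
[(-71, -21, 21), (-41, -21, 21), (-11, -22, 20), (19, -14, 15), (49, -15, 14), (79, -15, 14)]
dish diff 2.880853994490358
```

All in place; handing in.

```bash
python3 -c "
from rig import *
print(hand_in())"
```

```text
the job is handed in; nothing more can be done
None
```

I put both pegs in the dish and laid the brush, scraper, roller handle and filter drawer in their compartments. I then pressed the large, middle and small keys to the stop in that order and handed the job in; no verdict came back. By my last images everything was still in place, though one peg rests on another in the dish and I had to re-centre the scraper once after it shifted about 6 mm.

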